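# Sanitise the worn headsets

### The job

First lift the sanitised headset off the bar of the sanitising stand and stand it upright in the steel tray, before any worn one goes on. Then hang every worn headset straight over the bar, turn the dial to the three dots, and with all that done press the start button fully down and let it come back up. Leave the bottle, carton and terminal where they are.

Things in the scene. Friction and masses are not known exactly. Their poses are not given: they have to be found in the camera images.
- headset_1: worn headset: rigid arch 158 (own x) x 68 (y) x 150 mm tall, 0.22 kg, symmetric; origin at centre of underside, z up. Stands on 2 flat ear cups (75 high, 90 mm apart). Crown pad on top 70 x 30 x 26 mm, z = 124 (rests on bar) to 150 mm: grip its 30 mm width (y) from above, tips no lower than z = 128. Starts standing on the worktop; may be absent (None)
- headset_2: worn headset: rigid arch 158 (own x) x 68 (y) x 150 mm tall, 0.22 kg, symmetric; origin at centre of underside, z up. Stands on 2 flat ear cups (75 high, 90 mm apart). Crown pad on top 70 x 30 x 26 mm, z = 124 (rests on bar) to 150 mm: grip its 30 mm width (y) from above, tips no lower than z = 128. Starts standing on the worktop; may be absent (None)
- headset_3: worn headset: rigid arch 158 (own x) x 68 (y) x 150 mm tall, 0.22 kg, symmetric; origin at centre of underside, z up. Stands on 2 flat ear cups (75 high, 90 mm apart). Crown pad on top 70 x 30 x 26 mm, z = 124 (rests on bar) to 150 mm: grip its 30 mm width (y) from above, tips no lower than z = 128. Starts standing on the worktop; may be absent (None)
- headset_4: worn headset: rigid arch 158 (own x) x 68 (y) x 150 mm tall, 0.22 kg, symmetric; origin at centre of underside, z up. Stands on 2 flat ear cups (75 high, 90 mm apart). Crown pad on top 70 x 30 x 26 mm, z = 124 (rests on bar) to 150 mm: grip its 30 mm width (y) from above, tips no lower than z = 128. Starts standing on the worktop; may be absent (None)
- headset_clean: sanitised headset: rigid arch 158 (own x) x 68 (y) x 150 mm tall, 0.22 kg, symmetric; origin at centre of underside, z up. Stands on 2 flat ear cups (75 high, 90 mm apart). Crown pad on top 70 x 30 x 26 mm, z = 124 (rests on bar) to 150 mm: grip its 30 mm width (y) from above, tips no lower than z = 128. Starts alone on the bar. Hung: origin 116 mm below bar centre line, x square to bar
- stand: the white sanitising stand, fixed; origin on the worktop under the middle of the bar; its y runs along the bar, towards the control box. Base plate 150 x 390 x 15 mm with two lamp tubes; control box 130 mm wide (y = 190 to 320 mm), x = -55 to 115 mm, 100 mm high, dial and start button on its top
- rail_mid (a point): middle of the steel bar, on its centre line, 150 mm above the worktop, axes as the stand's. The bar is 16 mm thick and runs along y from -170 to 170 mm between two 20 mm posts whose tops are 158 mm high; nothing above or between them
- dial (a joint): the black selector dial on the control box, rad: grows as it turns clockwise seen from above, 0 to 2.4; light friction, stays where left. White marks around it: a bar at 0 (off), one dot at 0.6, two dots at 1.2, three dots at 1.8, four dots at 2.4. Its white pointer line points to the stand's -x at 0
- dial_grip (a point): on the dial's axis (upright), at the height to grip: 137 mm above the worktop. The dial's raised bar grip is 14 mm wide, 42 mm long and 32 mm tall (top at 144 mm), along the pointer line; the point turns with the dial: its x axis lies along the bar grip, its yaw is the stand's yaw minus the dial angle
- start (a joint): the start button, m pressed: 0 up, 0.006 fully down; springs back; 5 N holds it fully down
- start_top (a point): centre of the top face of the start button (round, white, 28 mm across, in a dark collar), about 122 mm above the worktop when up; press straight down
- tray: shallow fixed steel tray on the worktop, 110 mm (x) x 200 mm (y) x 14 mm high, walls and floor 4 to 5 mm; origin at the centre of its underside. A headset stands in it with its long side along the tray's y
- bottle: bystander: clear bottle, 64 mm wide, 170 mm tall, origin at its foot
- glove_box: bystander: carton 90 x 200 x 70 mm, origin at the centre of its underside
- terminal: bystander: flat black handheld terminal 160 x 78 x 16 mm, origin at the centre of its underside
Things that resemble listed ones, but are neither listed nor needed, are in the scene too. What is shaped like the headset_4 but orange is not meant.

How it is judged:
By the outcome, as a careful person would: the job done as asked, in the order asked, and still so for the second after the job is handed in, with the robot touching nothing.
Of headset_1, headset_2, headset_3, headset_4 only 3 to 4 are there at a start; the rules pass over those that are not, and their reading is None.
At some moment in a run one of headset_1, headset_2, headset_3, headset_4 may be knocked a few centimetres aside while the robot is not near it.
It also fails if it takes over 210 s, if anything falls off the work surface, if the arm or the gripper's body presses on something with over 40 N, if the wrist force passes 120 N, or if a joint passes its speed limit or range.

### The arm

A 7-joint arm with a two-finger parallel gripper is mounted at the origin on the work surface. World frame = base frame: x ahead of the robot, y to its left, z up, the work surface at z = 0. Lengths are in m, angles in rad, forces in N, time in s.
With the tool pointing down it reaches from about 0.4 to 0.85 m from the base axis. Payload 10.4 kg.
Tool frame: the origin (TCP) lies midway between the tips of the shut fingers; the grasp point (between the pads) lies 19 mm behind it (robot.grasp_offset is the distance from the TCP to the grasp point, in m); z points along the fingers, y is the direction in which the jaws open and shut (so a half turn about z gives the same grasp; the last joint's range is limited). The gripper opens to 87 mm and grips with 3 to 60 N. Pads are 19 mm wide; open, the fingers measure 117 mm over their backs; the gripper's body (75 mm by 190 mm) begins 51 mm behind the grasp point.
Start: joints at [-1.31, 0.332, -0.065, 1.46, 0.022, 1.35, -0.088], TCP at [0.175, 0.6, 0.223] pointing down, gripper open.
Joint ranges: [-2.6, 2.6], [-0.5, 2.12], [-1.47, 1.34], [0.16, 2.42], [-1.27, 4.41], [0.06, 2.06], [-2.6, 2.6]. Speed limits (rad/s): [2.22, 2.22, 2.79, 2.79, 3.14, 3.14, 3.14].

### API

Orientations are given as [roll, pitch, yaw] about the fixed x, y, z axes, in that order (R = Rz(yaw) Ry(pitch) Rx(roll)).
In Python, from plant import state, imaging, close_job, robot gives the robot as it stands.
- The arm moves only by the tool arm_command, never from a script. Its argument "series" is a list that holds one entry, the list of rows, each a list of 5 numbers: the shift along the tool's x, y, z in units of 30 mm (1.0 is 30 mm), then the turn about the tool's z in units of 5 degrees (1.0 is 5 degrees), then the opening, from 0 (shut) to 1 (fully open). In form: [[[dx, dy, dz, turn, grip], ...]]. A call has 1 to 8 rows; each row shifts and turns the commanded pose from where the row before left it, along the tool's axes as they then stand; what a row does not reach is not made up. A row lasts 1/12 s, in which the tool goes at most 41.7 mm and 7.16 degrees, less where a joint would pass 70% of its speed; a pose out of reach is approached as far as the arm can. A call is refused whole if a number of a shift passes 1 or a number of a turn 1, either way. A call with a gripper value outside its range is refused whole. The fingers move at their own pace and stop on an object; "newtons" is the grip in N (left out, the last holds). Time passes only in rows, so rows that do not move let the fingers close. It gives the time, the measured TCP pose, the force and the opening at its end, in the units of the state.
- state(): the state, without advancing time (a new reading comes with each control period).
- imaging.grab_frame(name): name is "scene" or "top" or "wrist"; returns a dict with "color" (384x512x3 uint8, red, green, blue), "fx", "fy", "cx", "cy" (pixels), "dist" ([k1, k2, p1, p2, k3] as OpenCV has them; the pictures are not rectified), "cam_to_world" (4x4, takes a point from camera to world coordinates); the wrist camera has in their place "mount" (4x4, takes a point from camera to tool coordinates, whose origin is the TCP and whose axes are the flange's). Camera axes: x right, y down, z forward; pixel columns grow to the right and rows downward; lengths in m; the calibration is good to about 2 mm. A picture is of the moment at which its call begins: read the wrist's pose just before it. There is no depth.
- close_job(): hands the job in, once; it reports no verdict.
The state is a dict: "clock": time; "joint_positions": joint angles; "qvel": joint speeds; "effort": joint torques, N m; "tcp_pos": TCP position; "orientation": TCP orientation; "force": force on the tool from outside, world axes, zero at the start; "torque": the same for the moment, N m; "grip_width": finger opening in m.
Only numpy, scipy, OpenCV 4.12 (cv2) and the standard library are available. Lean on these libraries where they do the work, as an engineer would, in place of code of your own. Each camera call takes 0.05 s, during which the arm holds its last target. There are 200 camera calls.

## Working session

There is one attempt and no reset: what is moved stays moved. The work goes in short steps, Python scripts to look and compute and a tool call to move; the robot and the scene stay as the last step left them, time stands still between calls to the robot, and variables do not carry over. Pictures are saved under pics/ and viewed, about 12 in all and at most 16, crops included, and the job is handed in when it is done.

Besides the shell and the picture viewer there is one more tool, called as name(argument=value, ...), one argument or row to a line, values as JSON. arm_command: Moves the arm, as the interface text tells. Its arguments: {"type":"object","properties":{"series":{"type":"array","items":{"type":"array","items":{"type":"array","items":{"type":"number"}}}},"newtons":{"type":"number"}},"required":["series"]}

```bash
mkdir -p pics; ls
python3 - <<'E'
from plant import state, imaging, robot
import cv2,numpy as np
print(state())
for n in ("scene","top"):
    f=imaging.grab_frame(n)
    print(n,f['fx'],f['fy'],f['cx'],f['cy'],f['dist'],np.round(f['cam_to_world'],3).tolist())
    cv2.imwrite(f'pics/{n}0.png',cv2.resize(f['color'][:,:,::-1],(800,600),interpolation=cv2.INTER_CUBIC))
    np.savez(f'{n}0.npz',**f)
E
```

```text
pics
{'clock': 0.0, 'joint_positions': array([-1.30957608,  0.3328615 , -0.06471043,  1.46097582,  0.02158503,
        1.34989509, -0.08852362]), 'qvel': array([-0.00079983, -0.00136341, -0.00148496, -0.00011769,  0.00038486,
       -0.0003705 ,  0.00133791]), 'effort': array([ 1.77066886e-04, -6.23243308e+01,  2.48804240e-02, -3.89903712e+01,
       -6.14194083e-02,  3.94167029e-02,  1.33797616e-04]), 'tcp_pos': array([0.17489855, 0.59960993, 0.22174396]), 'orientation': array([-3.14014868e+00,  5.05808162e-05,  2.85777711e+00]), 'force': array([0.14110825, 0.0772081 , 0.10881591]), 'torque': array([-0.01474838, -0.05850206, -0.01477275]), 'grip_width': 0.08683257648053948}
scene 351.38184078707275 351.38184078707275 257.8069684285259 197.58561954485901 [-0.02158444  0.          0.          0.          0.        ] [[-0.841, 0.361, -0.404, 0.994], [0.541, 0.586, -0.603, 0.697], [0.019, -0.725, -0.688, 0.952], [0.0, 0.0, 0.0, 1.0]]
top 457.7597042339214 457.7597042339214 264.5464365035607 192.72630955162464 [0.00577057 0.         0.         0.         0.        ] [[-0.028, -0.992, 0.122, 0.311], [-1.0, 0.027, -0.012, -0.006], [0.008, -0.123, -0.992, 1.854], [0.0, 0.0, 0.0, 1.0]]
```

View pics/scene0.png

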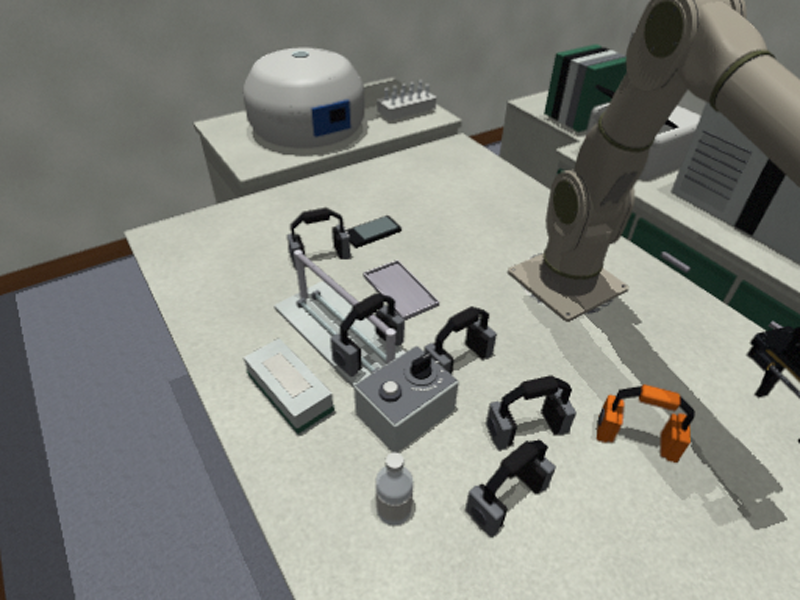

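View pics/top0.png

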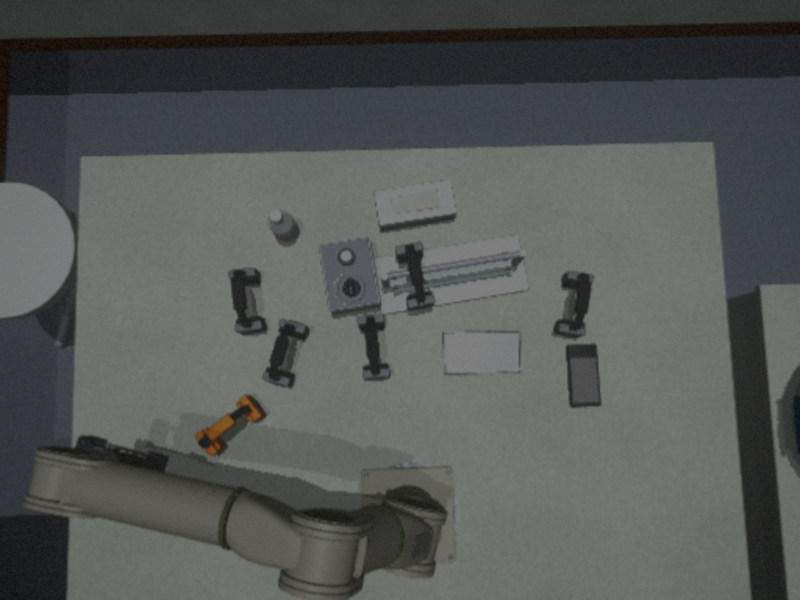

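Scene view shows the four worn headsets around the stand, the clean one on the bar near the box, and the orange decoy at (648,425). In the top view, worn headsets are at about (245,300), (287,353), (373,347) and (574,303), the clean one at (415,276), tray (481,352), dial (351,288) and button (346,256).

```bash
cat > h.py <<'E'
import numpy as np, cv2
def K(f): return np.array([[f['fx'],0,f['cx']],[0,f['fy'],f['cy']],[0,0,1.]])
def rays(f,px,M=None):
    M=f['cam_to_world'] if M is None else M
    p=cv2.undistortPoints(np.array(px,float).reshape(-1,1,2),K(f),np.array(f['dist'],float)).reshape(-1,2)
    d=np.c_[p,np.ones(len(p))]@M[:3,:3].T
    return M[:3,3],d
def plane(f,px,z,M=None):
    o,d=rays(f,px,M); return o+d*((z-o[2])/d[:,2])[:,None]
def proj(f,P,M=None):
    M=f['cam_to_world'] if M is None else M
    W=np.linalg.inv(M); r,_=cv2.Rodrigues(W[:3,:3])
    return cv2.projectPoints(np.array(P,float).reshape(-1,1,3),r,W[:3,3],K(f),np.array(f['dist'],float))[0].reshape(-1,2)
def load(n): return dict(np.load(n))
def wristM(s,f):
    from scipy.spatial.transform import Rotation as R
    T=np.eye(4);T[:3,:3]=R.from_euler('xyz',s['orientation']).as_matrix();T[:3,3]=s['tcp_pos']
    return T@f['mount']
E
python3 - <<'E'
from h import *
t=load('top0.npz'); im=t['color'][:,:,::-1]
c=im[125:260,135:395]
b=cv2.convertScaleAbs(c,alpha=1.5)
cv2.imwrite('pics/topc.png',cv2.resize(b,None,fx=3,fy=3,interpolation=cv2.INTER_CUBIC))
g=im.max(axis=2)
m=((g<38)).astype(np.uint8)
n,l,st,ce=cv2.connectedComponentsWithStats(m)
for i in range(1,n):
    if st[i,4]>40 and 120<ce[i,1]<270 and 130<ce[i,0]<400:
        ys,xs=np.where(l==i); r=cv2.minAreaRect(np.c_[xs,ys].astype(np.float32))
        print(st[i].tolist(),ce[i].round(1),np.round(r[0],1),np.round(r[1],1),round(r[2],1),plane(t,[r[0]],.15).round(3)[0])
E
```

```text
[256, 157, 13, 12, 50] [261.9 163.2] [262.2 164.3] [ 9.9 10.9] 39.8 [ 0.63 -0.02  0.15]
[149, 174, 17, 9, 64] [156.6 178.6] [157. 178.] [ 8. 16.] 90.0 [0.588 0.376 0.15 ]
[266, 177, 6, 16, 43] [268.1 185.4] [268.5 184.5] [ 5. 15.] 0.0 [ 0.552 -0.042  0.15 ]
[361, 176, 16, 11, 53] [368.7 181.3] [369.1 180.3] [13.  10.3] 26.6 [ 0.558 -0.422  0.15 ]
[152, 188, 12, 21, 68] [155.9 199.7] [155.6 198.4] [20.2  9.5] 65.0 [0.511 0.381 0.15 ]
[365, 196, 10, 15, 57] [369.5 203.3] [369.1 203.3] [ 7.1 14.3] 11.3 [ 0.471 -0.417  0.15 ]
[231, 204, 15, 20, 92] [237.3 211.6] [236.8 213.5] [13.  18.9] 14.9 [0.446 0.079 0.15 ]
[178, 208, 17, 16, 83] [184.1 214.8] [184.2 214.5] [12.5 17.5] 59.7 [0.447 0.275 0.15 ]
[172, 225, 16, 18, 75] [177.9 235.7] [177.9 235.3] [18.4 13.4] 68.2 [0.371 0.299 0.15 ]
```

View pics/topc.png

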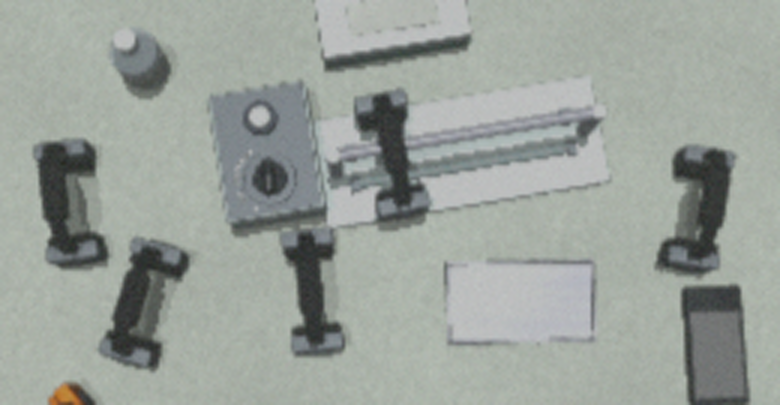

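Crop shows headsets with pads at about (56,202), (137,303), (311,290), (712,208), clean (396,155), bar (336,150)–(598,108), tray corners (447,263)–(592,342), dial (268,178), button (260,117).

Run:
```python
from h import *
t=load('top0.npz'); s=load('scene0.npz')
U=lambda a:(np.array(a,float)+.5)/3-.5+[135,125]
W=lambda a,z:plane(t,U(a),z).round(3)
for n,c,p,z in [('A',[(67,154),(76,248)],(56,202),0),('B',[(162,255),(131,350)],(137,303),0),('C',[(307,243),(317,341)],(311,290),0),('D',[(705,160),(690,256)],(712,208),0),('clean',[(381,106),(403,204)],(396,155),.034)]:
    q=W(c,z+.075); d=q[0]-q[1]
    print(n,'cups mid',q.mean(0),np.hypot(*d[:2]),'yaw',np.degrees(np.arctan2(d[1],d[0])).round(1),'pad',W([p],z+.15)[0])
    print('   scene px of pad',(proj(s,[W([p],z+.15)[0]])*800/512).round(0))
print('plate',W([(318,122),(590,77),(608,180),(330,226)],.015)[:,:2].tolist())
print('bar',W([(336,150),(598,108)],.158)[:,:2].tolist())
print('tray',W([(447,263),(594,263),(592,342),(450,343)],.014)[:,:2].tolist())
print('dial',W([(268,178)],.144),'btn',W([(260,117)],.122))
print('box',W([(209,97),(305,82),(325,211),(230,225)],.1)[:,:2].tolist())
```

```text
A cups mid [0.546 0.387 0.075] 0.1245792920191795 yaw 5.5 pad [0.535 0.39  0.15 ]
   scene px of pad [[524. 449.]]
B cups mid [0.411  0.2905 0.075 ] 0.12870508925446575 yaw -18.6 pad [0.406 0.29  0.15 ]
   scene px of pad [[540. 378.]]
C cups mid [0.4185 0.077  0.075 ] 0.12739309243440164 yaw 4.5 pad [0.416 0.074 0.15 ]
   scene px of pad [[466. 312.]]
D cups mid [ 0.515  -0.4295  0.075 ] 0.12886038956948714 yaw -12.1 pad [ 0.505 -0.43   0.15 ]
   scene px of pad [[320. 211.]]
clean cups mid [ 0.59   -0.0315  0.109 ] 0.13041855696180663 yaw 11.1 pad [ 0.578 -0.035  0.184]
   scene px of pad [[373. 298.]]
plate [[0.653, 0.067], [0.705, -0.306], [0.563, -0.324], [0.51, 0.053]]
bar [[0.59, 0.039], [0.635, -0.291]]
tray [[0.456, -0.103], [0.451, -0.3], [0.345, -0.293], [0.349, -0.103]]
dial [[0.559 0.126 0.144]] btn [[0.641 0.136 0.122]]
box [[0.674, 0.204], [0.69, 0.079], [0.521, 0.057], [0.506, 0.179]]
```

arm_command(
  series=[
    [[0,0,-0.8,-1,1],[0,0,-0.8,-1,1],[0,0,-0.8,-1,1],[0,0,-0.8,-1,1],[0,0,-0.8,-1,1]],
  ],
)

```text
clock: 0.52
tcp_pos: [0.1749, 0.5997, 0.3433]
orientation: [-3.141, -0.0, -2.985]
force: [-0.3, 0.2, 0.2]
grip_width: 0.0872
```

arm_command(
  series=[
    [[-0.45,-0.95,0,0,1],[-0.45,-0.95,0,0,1],[-0.45,-0.95,0,0,1],[-0.45,-0.95,0,0,1],[-0.45,-0.95,0,0,1],[-0.45,-0.95,0,0,1],[-0.45,-0.95,0,0,1],[-0.45,-0.95,0,0,1]],
  ],
)

```text
clock: 1.18
tcp_pos: [0.3169, 0.3895, 0.3423]
orientation: [-3.141, -0.0, -2.989]
force: [0.7, 0.1, 0.0]
grip_width: 0.0872
```

arm_command(
  series=[
    [[-0.45,-0.95,0,0,1],[-0.45,-0.95,0,0,1],[-0.45,-0.95,0,0,1],[-0.45,-0.95,0,0,1],[-0.45,-0.95,0,0,1],[-0.45,-0.95,0,0,1],[-0.45,-0.95,0,0,1],[-0.45,-0.95,0,0,1]],
  ],
)

```text
clock: 1.85
tcp_pos: [0.4583, 0.1806, 0.3424]
orientation: [3.141, -0.0, -2.989]
force: [0.6, 0.5, 0.9]
grip_width: 0.0871
```

```bash
cat > plan.py <<'E'
import numpy as np, sys
from plant import state
def plan(x,y,z,yaw,s=None):
    s=s or state(); p=s['tcp_pos']; y0=np.degrees(s['orientation'][2])
    tr=-((yaw-y0+180)%360-180)/5
    k=np.radians(yaw); w=np.array([x,y,z])-p
    d=np.array([np.cos(k)*w[0]+np.sin(k)*w[1], np.sin(k)*w[0]-np.cos(k)*w[1], -w[2]])/.03
    print('t',round(s['clock'],2),'tcp',p.round(4),'rpy',np.degrees(s['orientation']).round(2),'f',s['force'].round(1),'w',round(s['grip_width'],4),'| TURN',tr.round(2),'SHIFT after turn',d.round(2))
if __name__=='__main__': plan(*map(float,sys.argv[1:5]))
E
python3 plan.py .59 -.031 .34 188
```

```text
t 1.85 tcp [0.4583 0.1806 0.3424] rpy [ 1.7999e+02 -1.0000e-02 -1.7126e+02] f [0.6 0.5 0.9] w 0.0871 | TURN 0.15 SHIFT after turn [-3.37 -7.6   0.08]
```

Moves track well. Go on above the clean headset and look with the wrist camera.

arm_command(
  series=[
    [[-0.42,-0.95,0,0.15,1],[-0.42,-0.95,0,0,1],[-0.42,-0.95,0,0,1],[-0.42,-0.95,0,0,1],[-0.42,-0.95,0,0,1],[-0.42,-0.95,0,0,1],[-0.42,-0.95,0,0,1],[-0.42,-0.95,0,0,1]],
  ],
)

```text
clock: 2.52
tcp_pos: [0.5901, -0.0307, 0.3423]
orientation: [3.141, -0.0, -3.002]
force: [0.0, 0.6, 1.1]
grip_width: 0.0868
```

```bash
cat > wr.py <<'E'
import sys,pickle
from h import *
from plant import state,imaging
def shot(n):
    s=state(); f=imaging.grab_frame('wrist'); f['cam_to_world']=wristM(s,f)
    np.savez(n+'.npz',**{k:v for k,v in f.items()})
    cv2.imwrite(f'pics/{n}.png',cv2.resize(cv2.convertScaleAbs(f['color'][:,:,::-1],alpha=1.2),(800,600),interpolation=cv2.INTER_CUBIC))
    return s,f
if __name__=='__main__':
    s,f=shot(sys.argv[1]); print(s['tcp_pos'].round(4),np.degrees(s['orientation']).round(2)); print(f['cam_to_world'].round(3).tolist())
    print('tcp proj',(proj(f,[s['tcp_pos']])*800/512).round())
E
python3 wr.py w1
```

```text
[ 0.5901 -0.0307  0.3423] [ 1.7999e+02 -1.0000e-02 -1.7198e+02]
[[-0.14, 0.954, 0.266, 0.518], [0.99, 0.135, 0.037, -0.041], [-0.0, 0.268, -0.963, 0.505], [0.0, 0.0, 0.0, 1.0]]
tcp proj [[404. 366.]]
```

View pics/w1.png

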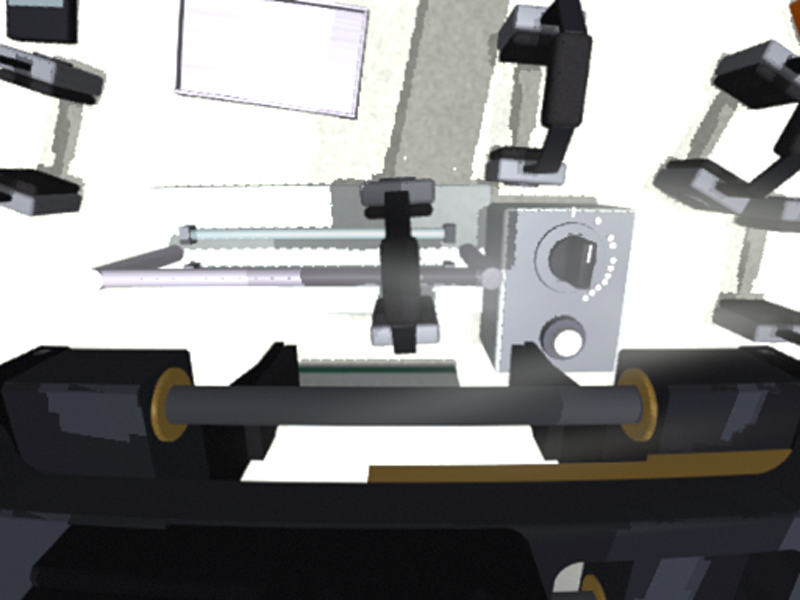

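Run:
```python
from h import *
f=load('w1.npz')
W=lambda a,z:plane(f,(np.array(a,float)+.5)*.64-.5,z)[:,:2].round(4).tolist()
print('bar',W([(110,278),(150,278),(250,277.5),(350,277),(455,276)],.150))
print('pad sides',W([(383,270),(419,270)],.180),'clean cup tops',W([(362,181),(434,181),(372,324),(438,324)],.109))
print('tray',W([(182,0),(368,10),(356,116),(178,92)],.014))
print('btn',W([(566,343)],.122),'dialbase',W([(570,258)],.112))
print('C pad',W([(553,75),(588,75),(570,32),(567,122)],.150))
S=np.array([.610,-.1275]);k=np.radians(7.9);X=np.array([np.cos(k),np.sin(k)]);Y=np.array([-X[1],X[0]])
p=[np.r_[S+a*Y,.15] for a in(-.17,-.1,0,.1,.17)]
print((proj(f,p)/.64).round(1).tolist())
c=f['color'][110:245,300:420,::-1]
cv2.imwrite('pics/dial1.png',cv2.resize(c,None,fx=4.4,fy=4.4,interpolation=cv2.INTER_CUBIC))
```

```text
bar [[0.6312, -0.2838], [0.6262, -0.2474], [0.6137, -0.1599], [0.6015, -0.0753], [0.5882, 0.0123]]
pad sides [[0.5854, -0.0479], [0.5815, -0.0204]] clean cup tops [[0.5225, -0.0782], [0.5136, -0.0147], [0.6546, -0.0531], [0.6457, 0.0103]]
tray [[0.3648, -0.2953], [0.3524, -0.1017], [0.4572, -0.1015], [0.4563, -0.2955]]
btn [[0.6434, 0.1337]] dialbase [[0.5636, 0.1217]]
C pad [[0.4223, 0.0605], [0.4178, 0.0874], [0.3903, 0.0671], [0.4542, 0.0787]]
[[96.7, 278.3], [173.1, 278.1], [287.7, 278.1], [405.5, 278.3], [488.2, 278.5]]
```

View pics/dial1.png

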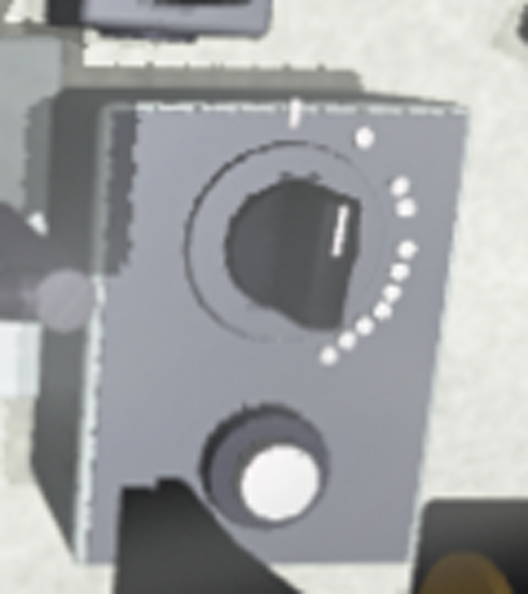

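Crop: pointer line from (345,208) to (335,255), nearly upward (toward the off bar at (295,112)); three dots at about (400,270). Now grasp the clean headset.

```bash
python3 - <<'E'
from h import *
f=load('w1.npz')
W=lambda a,z:plane(f,(np.array(a,float)+.5)/4.4-.5+[300,110],z)[:,:2]
q=W([(345,208),(335,255)],.144);print('ptr',q.round(4).tolist()); d=q[0]-q[1]
print('dir deg (stand -x=188)',np.degrees(np.arctan2(d[1],d[0])))
m=W([(295,112),(365,137),(403,197),(400,271),(358,335)],.1); c=np.array([.5636,.1217])
print(m.round(4).tolist(),[round(float(np.degrees(np.arctan2(*(p-c)[::-1]))),1) for p in m])
print('btn',W([(281,482)],.122), 'circle fit', cv2.minEnclosingCircle(m.astype(np.float32)))
E
python3 plan.py .5957 -.0325 .165 189
```

```text
ptr [[0.5467, 0.1238], [0.5612, 0.1243]]
dir deg (stand -x=188) -177.94132610116847
[[0.5214, 0.1192], [0.5259, 0.1448], [0.5436, 0.163], [0.5686, 0.1687], [0.5929, 0.1598]] [-176.7, 148.5, 115.9, 84.0, 52.5]
btn [[0.64284293 0.13581293]] circle fit ((0.557152271270752, 0.13952763378620148), 0.04116607829928398)
t 2.57 tcp [ 0.5914 -0.0369  0.3416] rpy [-1.7981e+02 -5.0000e-02 -1.7233e+02] f [-3.8 -4.2 -0.9] w 0.0871 | TURN -0.27 SHIFT after turn [-0.16  0.12  5.89]
```

arm_command(
  series=[
    [[0,0,0.9,-0.3,1],[0,0,0.9,0,1],[0,0,0.9,0,1],[0,0,0,0,1],[0,0,0,0,1],[0,0,0,0,1]],
  ],
)

```text
clock: 3.07
tcp_pos: [0.5901, -0.0295, 0.2632]
orientation: [-3.141, 0.001, -2.976]
force: [-0.6, -0.3, 0.5]
grip_width: 0.0871
```

```bash
python3 plan.py .5957 -.0325 .165 189
```

```text
t 3.07 tcp [ 0.5901 -0.0295  0.2632] rpy [-1.7999e+02  9.0000e-02 -1.7051e+02] f [-0.6 -0.3  0.5] w 0.0871 | TURN 0.1 SHIFT after turn [-0.17 -0.13  3.27]
```

arm_command(
  series=[
    [[-0.17,-0.13,0.8,0.1,1],[0,0,0.8,0,1],[0,0,0.8,0,1],[0,0,0.5,0,1],[0,0,0.35,0,1],[0,0,0,0,1],[0,0,0,0,1]],
  ],
)

```text
clock: 3.65
tcp_pos: [0.596, -0.0324, 0.1654]
orientation: [-3.142, 0.001, -2.985]
force: [0.5, -0.4, 0.5]
grip_width: 0.0867
```

arm_command(
  series=[
    [[0,0,0,0,0],[0,0,0,0,0],[0,0,0,0,0],[0,0,0,0,0],[0,0,0,0,0],[0,0,0,0,0],[0,0,0,0,0],[0,0,0,0,0]],
  ],
  newtons=25,
)

```text
clock: 4.32
tcp_pos: [0.5953, -0.0324, 0.164]
orientation: [3.142, -0.0, -2.985]
force: [0.2, -0.5, -0.1]
grip_width: 0.0416
```

arm_command(
  series=[
    [[0,0,-0.5,0,0],[0,0,-0.8,0,0],[0,0,-0.8,0,0],[0,0,-0.9,0,0],[0,0,-0.9,0,0],[0,0,-0.9,0,0],[0,0,-0.7,0,0],[0,0,0,0,0]],
  ],
)

```text
clock: 4.98
tcp_pos: [0.5967, -0.0327, 0.3337]
orientation: [-3.141, 0.006, -2.985]
force: [-0.1, 0.7, 0.5]
grip_width: 0.001
```

```bash
python3 plan.py .403 -.1985 .34 89; python3 wr.py w2
```

```text
t 4.98 tcp [ 0.5967 -0.0327  0.3337] rpy [-179.98    0.37 -171.02] f [-0.1  0.7  0.5] w 0.001 | TURN 20.0 SHIFT after turn [-5.64 -6.36 -0.21]
[ 0.5967 -0.0327  0.3337] [-179.98    0.37 -171.02]
[[-0.157, 0.95, 0.271, 0.523], [0.988, 0.151, 0.042, -0.045], [-0.001, 0.275, -0.962, 0.495], [0.0, 0.0, 0.0, 1.0]]
tcp proj [[404. 366.]]
```

View pics/w2.png

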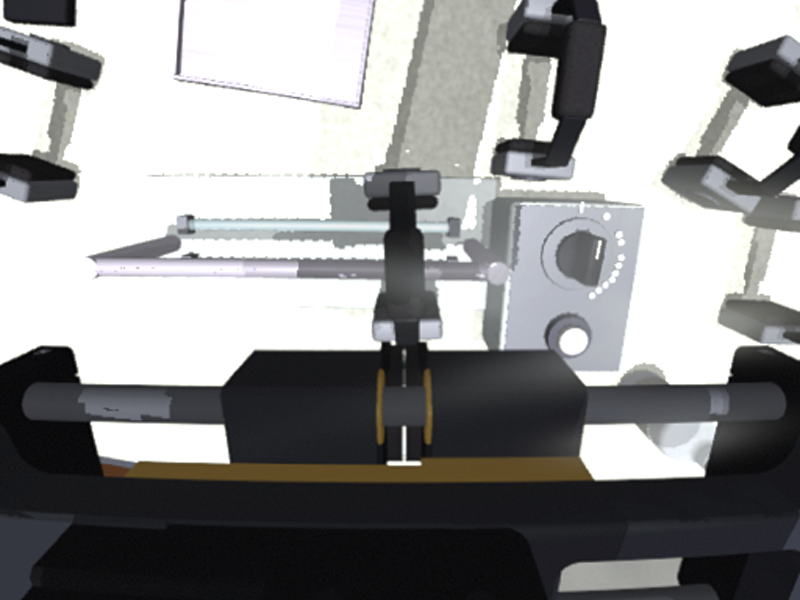

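Fingers were still closing (slow, ~67 mm/s) when I lifted; the headset stayed on the bar undisturbed at (403,270). Repeat with a longer close.

arm_command(
  series=[
    [[0,0,0,0,0.8],[0,0,0,0,0.8],[0,0,0,0,0.8],[0,0,0,0,0.8],[0,0,0,0,0.8],[0,0,0,0,0.8],[0,0,0.4,0,0.8],[0,0,0.4,0,0.8]],
  ],
)

```text
clock: 5.7
tcp_pos: [0.5955, -0.0325, 0.3043]
orientation: [-3.142, 0.001, -2.985]
force: [-1.0, 0.3, 0.6]
grip_width: 0.0458
```

arm_command(
  series=[
    [[0,0,0.6,0,0.8],[0,0,0.8,0,0.8],[0,0,0.8,0,0.8],[0,0,0.8,0,0.8],[0,0,0.8,0,0.8],[0,0,0.6,0,0.8],[0,0,0.42,0,0.8],[0,0,0,0,0.8]],
  ],
)

```text
clock: 6.37
tcp_pos: [0.5941, -0.0324, 0.1589]
orientation: [3.141, -0.003, -2.985]
force: [0.4, -0.5, 0.8]
grip_width: 0.0695
```

arm_command(
  series=[
    [[0,0,0,0,0],[0,0,0,0,0],[0,0,0,0,0],[0,0,0,0,0],[0,0,0,0,0],[0,0,0,0,0],[0,0,0,0,0],[0,0,0,0,0]],
  ],
)

```text
clock: 7.03
tcp_pos: [0.5953, -0.0324, 0.1604]
orientation: [3.142, 0.0, -2.985]
force: [-0.7, 0.1, -0.2]
grip_width: 0.0303
```

arm_command(
  series=[
    [[0,0,0,0,0],[0,0,0,0,0],[0,0,0,0,0],[0,0,0,0,0]],
  ],
)

```text
clock: 7.37
tcp_pos: [0.5953, -0.0324, 0.1604]
orientation: [3.142, 0.0, -2.985]
force: [0.1, -0.5, -0.6]
grip_width: 0.03
```

arm_command(
  series=[
    [[0,0,-0.4,0,0],[0,0,-0.7,0,0],[0,0,-0.9,0,0],[0,0,-0.9,0,0],[0,0,-0.9,0,0],[0,0,-0.9,0,0],[0,0,-0.9,0,0],[0,0,-0.5,0,0]],
  ],
)

```text
clock: 8.03
tcp_pos: [0.5956, -0.0327, 0.3475]
orientation: [-3.141, 0.004, -2.985]
force: [0.1, -0.3, -1.1]
grip_width: 0.0301
```

arm_command(
  series=[
    [[0,0,0,1,0],[0,0,0,1,0],[0,0,0,1,0],[0,0,0,1,0],[0,0,0,1,0],[0,0,0,1,0],[0,0,0,1,0],[0,0,0,1,0]],
  ],
)

```text
clock: 8.7
tcp_pos: [0.595, -0.0325, 0.3441]
orientation: [3.141, -0.0, 2.596]
force: [-1.2, -0.4, -1.7]
grip_width: 0.0299
```

arm_command(
  series=[
    [[0,0,0,1,0],[0,0,0,1,0],[0,0,0,1,0],[0,0,0,1,0],[0,0,0,1,0],[0,0,0,1,0],[0,0,0,1,0],[0,0,0,1,0]],
  ],
)

```text
clock: 9.37
tcp_pos: [0.595, -0.0325, 0.3441]
orientation: [3.142, -0.0, 1.898]
force: [0.1, -0.4, -1.9]
grip_width: 0.0304
```

arm_command(
  series=[
    [[0,0,0,1,0],[0,0,0,1,0],[0,0,0,1,0],[0,0,0,1,0],[0,0,0,0,0],[0,0,0,0,0],[0,0,0,0,0]],
  ],
)

```text
clock: 9.95
tcp_pos: [0.5952, -0.0324, 0.3437]
orientation: [3.142, -0.0, 1.556]
force: [0.2, 0.1, -2.2]
grip_width: 0.0302
```

```bash
python3 plan.py .403 -.1985 .34 89.5
```

```text
t 9.95 tcp [ 0.5952 -0.0324  0.3437] rpy [ 1.800e+02 -1.000e-02  8.916e+01] f [ 0.2  0.1 -2.2] w 0.0302 | TURN -0.07 SHIFT after turn [-5.59 -6.36  0.12]
```

arm_command(
  series=[
    [[-0.7,-0.8,0,0,0],[-0.7,-0.8,0,0,0],[-0.7,-0.8,0,0,0],[-0.7,-0.8,0,0,0],[-0.7,-0.8,0,0,0],[-0.7,-0.8,0,0,0],[-0.7,-0.8,0,0,0],[-0.7,-0.8,0,0,0]],
  ],
)

```text
clock: 10.62
tcp_pos: [0.3989, -0.1981, 0.3435]
orientation: [3.141, -0.0, 1.555]
force: [0.3, -0.6, -1.7]
grip_width: 0.0296
```

arm_command(
  series=[
    [[0,0,0,0,0],[0,0,0.5,0,0],[0,0,0.8,0,0],[0,0,0.9,0,0],[0,0,0.9,0,0],[0,0,0.9,0,0],[0,0,0,0,0],[0,0,0,0,0]],
  ],
)

```text
clock: 11.28
tcp_pos: [0.3998, -0.197, 0.2235]
orientation: [-3.14, -0.0, 1.554]
force: [-0.1, 0.3, -1.0]
grip_width: 0.0301
```

```bash
python3 plan.py .403 -.1985 .132 89.5; python3 wr.py w3
```

```text
t 11.28 tcp [ 0.3998 -0.197   0.2235] rpy [-179.9    -0.     89.04] f [-0.1  0.3 -1. ] w 0.0301 | TURN -0.09 SHIFT after turn [-0.05  0.11  3.05]
[ 0.3998 -0.197   0.2235] [-179.9    -0.     89.04]
[[1.0, -0.016, -0.005, 0.401], [-0.016, -0.963, -0.268, -0.124], [-0.001, 0.268, -0.963, 0.386], [0.0, 0.0, 0.0, 1.0]]
tcp proj [[403. 365.]]
```

View pics/w3.png

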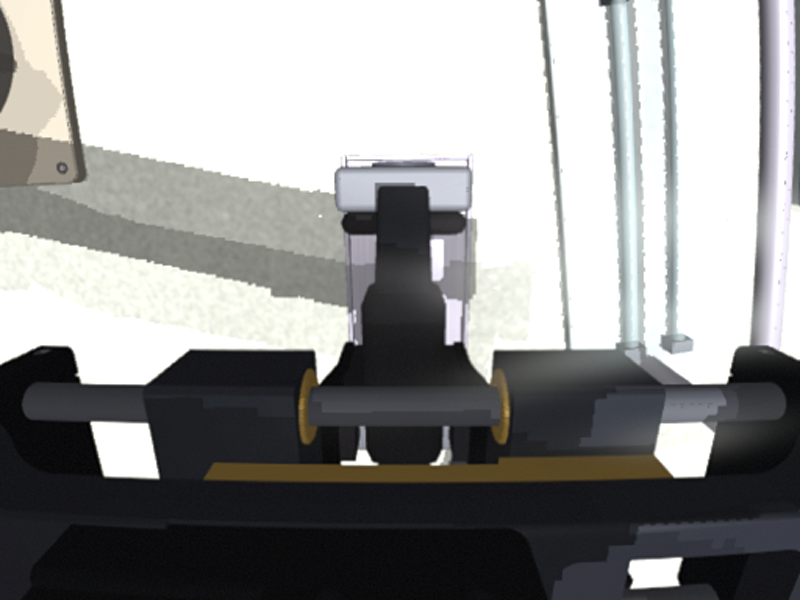

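Run:
```python
from h import *
f=load('w3.npz')
W=lambda a,z:plane(f,(np.array(a,float)+.5)*.64-.5,z)[:,:2].round(4).tolist()
print('tray',W([(345,155),(472,155),(349,335),(464,335)],.014)); z=.2235-.126
print('cup',W([(337,168),(471,168)],z+.075))
```

```text
tray [[0.3528, -0.1019], [0.4579, -0.1036], [0.3484, -0.2598], [0.4542, -0.2615]]
cup [[0.3694, -0.1173], [0.4334, -0.1183]]
```

arm_command(
  series=[
    [[-0.15,0.1,0.5,0.1,0],[0,0,0.7,0,0],[0,0,0.7,0,0],[0,0,0.5,0,0],[0,0,0.3,0,0],[0,0,0.2,0,0],[0,0,0.13,0,0],[0,0,0,0,0]],
  ],
)

```text
clock: 12.0
tcp_pos: [0.4037, -0.2016, 0.1329]
orientation: [3.141, 0.0, 1.545]
force: [0.4, 0.5, -2.0]
grip_width: 0.0298
```

arm_command(
  series=[
    [[0,0,0,0,0],[0,0,0,0,0],[0,0,0,0,0.7],[0,0,0,0,0.7],[0,0,0,0,0.7],[0,0,0,0,0.7],[0,0,0,0,0.7],[0,0,0,0,0.7]],
  ],
)

```text
clock: 12.67
tcp_pos: [0.4033, -0.2016, 0.1326]
orientation: [3.141, -0.0, 1.544]
force: [0.4, -0.1, -0.7]
grip_width: 0.0584
```

arm_command(
  series=[
    [[0,0,-0.5,0,0.7],[0,0,-0.8,0,0.7],[0,0,-0.8,0,0.7],[0,0,-0.8,0,0.7],[0,0,-1,0,0.7],[0,0,-1,0,0.7],[0,0,-1,0,0.7],[0,0,-1,0,0.7]],
  ],
)

```text
clock: 13.33
tcp_pos: [0.4029, -0.2016, 0.3411]
orientation: [3.141, -0.001, 1.544]
force: [0.6, 0.9, 1.3]
grip_width: 0.0608
```

```bash
python3 plan.py .419 .0755 .34 180
python3 - <<'E'
from h import *
from plant import imaging
f=imaging.grab_frame('scene'); np.savez('scene1.npz',**f)
cv2.imwrite('pics/scene1.png',cv2.resize(f['color'][60:300,100:420,::-1],(800,600),interpolation=cv2.INTER_CUBIC))
E
```

```text
t 13.33 tcp [ 0.4029 -0.2016  0.3411] rpy [ 1.7998e+02 -3.0000e-02  8.8480e+01] f [0.6 0.9 1.3] w 0.0608 | TURN -18.3 SHIFT after turn [-0.54  9.24  0.04]
```

View pics/scene1.png

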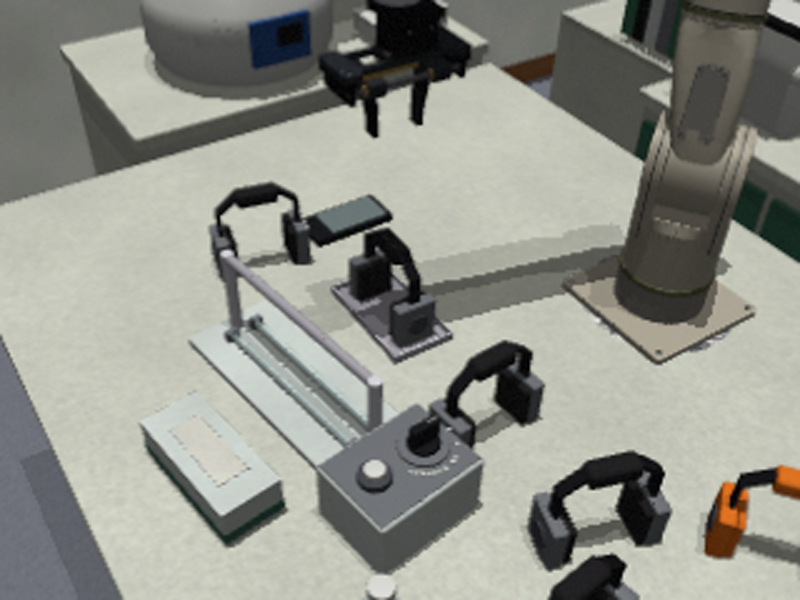

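Clean headset stands in the tray. Next headset D (right, near terminal).

arm_command(
  series=[
    [[0,0,0,-1,0.8],[0,0,0,-1,0.8],[0,0,0,-1,0.8],[0,0,0,-1,0.8],[0,0,0,-1,0.8],[0,0,0,-1,0.8],[0,0,0,-1,0.8],[0,0,0,-1,0.8]],
  ],
)

```text
clock: 14.05
tcp_pos: [0.4032, -0.2017, 0.3393]
orientation: [3.142, -0.0, 2.247]
force: [-0.1, -0.7, 0.4]
grip_width: 0.0695
```

arm_command(
  series=[
    [[0,0,0,-1,0.8],[0,0,0,-1,0.8],[0,0,0,-1,0.8],[0,0,0,-1,0.8],[0,0,0,-1,0.8],[0,0,0,-1,0.8],[0,0,0,-1,0.8],[0,0,0,-1,0.8]],
  ],
)

```text
clock: 14.72
tcp_pos: [0.4032, -0.2017, 0.3393]
orientation: [3.141, -0.0, 2.945]
force: [-0.0, -0.1, -0.4]
grip_width: 0.0694
```

```bash
python3 plan.py .515 -.43 .34 168
```

```text
t 14.72 tcp [ 0.4032 -0.2017  0.3393] rpy [ 1.7999e+02 -1.0000e-02  1.6873e+02] f [-0.  -0.1 -0.4] w 0.0694 | TURN 0.15 SHIFT after turn [-5.23 -6.67 -0.02]
```

arm_command(
  series=[
    [[-0.75,-0.95,0,0.1,0.8],[-0.75,-0.95,0,0,0.8],[-0.75,-0.95,0,0,0.8],[-0.75,-0.95,0,0,0.8],[-0.75,-0.95,0,0,0.8],[-0.75,-0.95,0,0,0.8],[-0.73,-0.97,0,0,0.8],[0,0,0,0,0.8]],
  ],
)

```text
clock: 15.38
tcp_pos: [0.4301, -0.3551, 0.3617]
orientation: [-3.105, 0.087, 2.932]
force: [0.2, -0.8, 0.1]
grip_width: 0.0695
```

arm_command(
  series=[
    [[0,0,0,0,0.8],[0,0,0,0,0.8],[0,0,0,0,0.8]],
  ],
)

```text
clock: 15.63
tcp_pos: [0.4308, -0.3515, 0.3605]
orientation: [-3.106, 0.083, 2.936]
force: [-0.9, 0.4, -0.1]
grip_width: 0.0696
```

```bash
cat > meas.py <<'E'
# measure headset near expected (x,y): cup tops (light grey, z=.075) via the dark/grey mask, in wrist view
import sys
from h import *
from wr import shot
from plan import plan
n,x,y,yaw=sys.argv[1],*map(float,sys.argv[2:5])
s,f=shot(n); im=f['color'].astype(int); g=im.max(2)
k=np.radians(yaw);X=np.array([np.cos(k),np.sin(k)]);Y=np.array([-X[1],X[0]]); c=np.array([x,y])
# pad: dark pixels projected on z=.15 within +-55mm along and +-30 across -> edges along Y and ends
v,u=np.where((g<70)&(np.arange(384)[:,None]<220)); P=plane(f,np.c_[u,v],.15)[:,:2]-c
a=P@X;b=P@Y
for t in (-.02,-.01,0.,.01,.02):
    q=b[(abs(a-t)<.004)&(abs(b)<.03)]; print('pad slice',t,len(q),np.percentile(q,[3,97]).round(4) if len(q)>5 else '')
yy=[(t,np.percentile(b[(abs(a-t)<.004)&(abs(b)<.03)],[3,97]).mean()) for t in np.arange(-.03,.015,.005)]
sl,off=np.polyfit(*zip(*yy),1); print('yaw corr',np.degrees(np.arctan(sl)).round(2),'b at 0',round(off,4))
plan(x,y,.131,yaw)
E
python3 meas.py w4 .520 -.43 -12
```

```text
pad slice -0.02 137 [-0.0189  0.0281]
pad slice -0.01 82 [-0.0191  0.028 ]
pad slice 0.0 0 
pad slice 0.01 0 
pad slice 0.02 0 Traceback (most recent call last):
  File "meas.py", line 14, in <module>
    yy=[(t,np.percentile(b[(abs(a-t)<.004)&(abs(b)<.03)],[3,97]).mean()) for t in np.arange(-.03,.015,.005)]
           ~~~~~~~~~~~~~^^^^^^^^^^^^^^^^^^^^^^^^^^^^^^^^^^^^^^^^
    return _quantile_unchecked(
        a, q, axis, out, overwrite_input, method, keepdims, weights)
    return _ureduce(a,
                    func=_quantile_ureduce_func,
    ...<5 lines>...
                    overwrite_input=overwrite_input,
                    method=method)
    r = func(a, **kwargs)
    result = _quantile(arr,
                       quantiles=q,
    ...<2 lines>...
                       out=out,
                       weights=wgt)
    slices_having_nans = np.isnan(arr[-1, ...])
                                  ~~~^^^^^^^^^
IndexError: index -1 is out of bounds for axis 0 with size 0
```

View pics/w4.png

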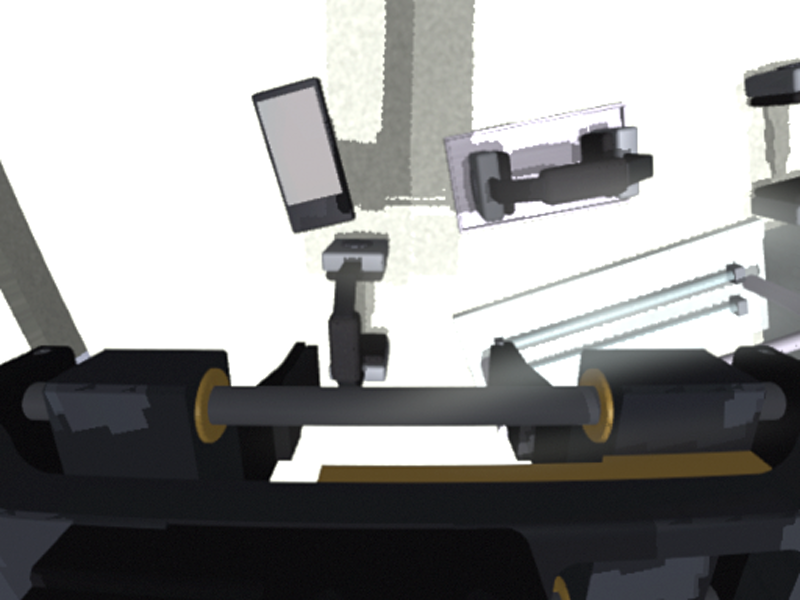

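The arm stopped short with a tilt (likely a joint limit); headset D is seen at (355,315).

```bash
python3 - <<'E'
from plant import state,robot
s=state();print(s['joint_positions'].round(2), [a for a in dir(robot) if a[0]!='_'])
E
python3 plan.py .43 -.35 .36 90
```

```text
[-1.16 -0.5   1.34  1.53  0.52  1.63  1.59] ['IKError', 'grasp_offset']
t 15.68 tcp [ 0.4308 -0.3516  0.3605] rpy [-177.94    4.79  168.22] f [-0.8 -0.  -1. ] w 0.0697 | TURN 15.64 SHIFT after turn [ 0.05 -0.03  0.02]
```

arm_command(
  series=[
    [[0.6,0.75,0,0,0.8],[0.6,0.75,0,0,0.8],[0.6,0.75,0,0,0.8],[0.6,0.75,0,0,0.8],[0,0,0,0,0.8],[0,0,0,0,0.8]],
  ],
)

```text
clock: 16.18
tcp_pos: [0.3787, -0.249, 0.3512]
orientation: [-3.104, 0.084, 2.936]
force: [0.1, -1.0, -0.8]
grip_width: 0.0698
```

```bash
sed -i "s/^    print('t',/    print('q',s['joint_positions'].round(2).tolist());print('t',/" plan.py; python3 plan.py .403 -.2 .34 168
```

```text
q [-0.79, -0.48, 0.9, 1.77, 0.42, 1.6, 1.46]
t 16.18 tcp [ 0.3787 -0.249   0.3512] rpy [-177.86    4.78  168.23] f [ 0.1 -1.  -0.8] w 0.0698 | TURN 0.05 SHIFT after turn [-0.45  1.77  0.37]
```

Tilt of about 5° remained, leaning radially outward. I'll push against the inner reach limit to tilt it back.

arm_command(
  series=[
    [[0.46,0.2,0,0,0.8],[0.46,0.2,0,0,0.8],[0.46,0.2,0,0,0.8],[0.46,0.2,0,0,0.8],[0,0,0,0,0.8]],
  ],
)

```text
clock: 16.6
tcp_pos: [0.3291, -0.2149, 0.3459]
orientation: [-3.106, 0.084, 2.934]
force: [-0.4, 0.0, 0.6]
grip_width: 0.0694
```

```bash
python3 plan.py .403 -.2 .34 168
```

```text
q [-0.47, -0.49, 0.62, 1.88, 0.32, 1.59, 1.48]
t 16.6 tcp [ 0.3291 -0.2149  0.3459] rpy [-177.95    4.79  168.1 ] f [-0.4  0.   0.6] w 0.0694 | TURN 0.02 SHIFT after turn [-2.3  1.   0.2]
```

arm_command(
  series=[
    [[0.46,0.2,0,0,0.8],[0.46,0.2,0,0,0.8],[0.46,0.2,0,0,0.8],[0.46,0.2,0,0,0.8],[0,0,0,0,0.8]],
  ],
)

```text
clock: 17.02
tcp_pos: [0.2815, -0.1828, 0.3412]
orientation: [-3.105, 0.085, 2.93]
force: [0.2, -1.0, 0.1]
grip_width: 0.0697
```

```bash
python3 plan.py .403 -.2 .34 168
```

```text
q [-0.01, -0.5, 0.27, 1.97, 0.16, 1.57, 1.6]
t 17.02 tcp [ 0.2815 -0.1828  0.3412] rpy [-177.93    4.88  167.88] f [ 0.2 -1.   0.1] w 0.0697 | TURN -0.02 SHIFT after turn [-4.08  0.28  0.04]
```

arm_command(
  series=[
    [[0.3,0.13,0,0,0.8],[0.3,0.13,0,0,0.8],[0.3,0.13,0,0,0.8],[0,0,0,0,0.8]],
  ],
)

```text
clock: 17.35
tcp_pos: [0.2626, -0.1697, 0.3403]
orientation: [-3.105, 0.087, 2.931]
force: [0.3, -0.9, -0.2]
grip_width: 0.0696
```

```bash
python3 plan.py .403 -.2 .34 168
```

```text
q [0.37, -0.5, 0.02, 1.99, 0.03, 1.56, 1.75]
t 17.35 tcp [ 0.2626 -0.1697  0.3403] rpy [-177.9     5.01  167.91] f [ 0.3 -0.9 -0.2] w 0.0696 | TURN -0.02 SHIFT after turn [-4.79 -0.01  0.01]
```

arm_command(
  series=[
    [[0.9,0.4,0,0,0.8],[0.9,0.4,0,0,0.8],[0.9,0.4,0,0,0.8],[0,0,0,0,0.8]],
  ],
)

```text
clock: 17.68
tcp_pos: [0.2538, -0.1575, 0.3301]
orientation: [-3.107, 0.059, 2.935]
force: [-0.2, -0.5, -0.7]
grip_width: 0.0697
```

```bash
python3 plan.py .403 -.2 .34 168
```

```text
q [0.75, -0.5, -0.23, 2.0, -0.1, 1.56, 1.9]
t 17.68 tcp [ 0.2538 -0.1575  0.3301] rpy [-178.01    3.4   168.16] f [-0.2 -0.5 -0.7] w 0.0697 | TURN 0.03 SHIFT after turn [-5.16 -0.35 -0.33]
```

arm_command(
  series=[
    [[0.86,0.6,0,0,0.8],[0.86,0.6,0,0,0.8],[0.86,0.6,0,0,0.8],[0,0,0,0,0.8]],
  ],
)

```text
clock: 18.02
tcp_pos: [0.2488, -0.1401, 0.3161]
orientation: [-3.121, 0.025, 2.936]
force: [0.5, 0.6, -0.6]
grip_width: 0.0698
```

```bash
python3 plan.py .403 -.2 .34 168
```

```text
q [0.61, -0.5, -0.17, 2.04, -0.07, 1.57, 1.82]
t 18.02 tcp [ 0.2488 -0.1401  0.3161] rpy [-178.83    1.46  168.2 ] f [ 0.5  0.6 -0.6] w 0.0698 | TURN 0.04 SHIFT after turn [-5.44 -0.88 -0.8 ]
```

arm_command(
  series=[
    [[0.8,0.8,0,0,0.8],[0.8,0.8,0,0,0.8],[0,0,0,0,0.8],[0,0,0,0,0.8]],
  ],
)

```text
clock: 18.35
tcp_pos: [0.2488, -0.1202, 0.3068]
orientation: [-3.131, 0.001, 2.945]
force: [0.1, -0.8, -0.6]
grip_width: 0.0696
```

```bash
python3 plan.py .403 -.2 .34 168
```

```text
q [0.61, -0.5, -0.21, 2.05, -0.09, 1.58, 1.79]
t 18.35 tcp [ 0.2488 -0.1202  0.3068] rpy [-1.7940e+02  4.0000e-02  1.6873e+02] f [ 0.1 -0.8 -0.6] w 0.0696 | TURN 0.15 SHIFT after turn [-5.58 -1.53 -1.11]
```

```bash
python3 plan.py .51 -.43 .34 168.7
```

```text
q [0.61, -0.5, -0.21, 2.05, -0.09, 1.58, 1.79]
t 18.35 tcp [ 0.2488 -0.1202  0.3068] rpy [-1.7940e+02  4.0000e-02  1.6873e+02] f [ 0.1 -0.8 -0.6] w 0.0696 | TURN 0.01 SHIFT after turn [-10.56  -8.42  -1.11]
```

arm_command(
  series=[
    [[-0.88,-0.7,-0.1,0,0.8],[-0.88,-0.7,-0.1,0,0.8],[-0.88,-0.7,-0.1,0,0.8],[-0.88,-0.7,-0.1,0,0.8],[-0.88,-0.7,-0.1,0,0.8],[-0.88,-0.7,-0.1,0,0.8]],
  ],
)

```text
clock: 18.85
tcp_pos: [0.3777, -0.2801, 0.3257]
orientation: [-3.129, -0.001, 2.934]
force: [-0.0, 0.4, 1.0]
grip_width: 0.0698
```

arm_command(
  series=[
    [[-0.88,-0.7,-0.1,0,0.8],[-0.88,-0.7,-0.1,0,0.8],[-0.88,-0.7,-0.1,0,0.8],[-0.88,-0.7,-0.1,0,0.8],[-0.88,-0.7,-0.1,0,0.8],[-0.88,-0.7,0,0,0.8],[0,0,0,0,0.8],[0,0,0,0,0.8]],
  ],
)

```text
clock: 19.52
tcp_pos: [0.5067, -0.4345, 0.3392]
orientation: [-3.129, -0.005, 2.934]
force: [-0.7, 0.7, -0.5]
grip_width: 0.0693
```

```bash
python3 plan.py .52 -.43 .131 168; python3 meas.py w5 .520 -.43 -12
python3 - <<'E'
from h import *
a=cv2.imread('pics/w5.png');cv2.imwrite('pics/w5c.png',a[100:500,150:650])
E
```

```text
q [0.67, 0.4, -0.06, 1.12, 0.04, 1.61, 1.98]
t 19.52 tcp [ 0.5067 -0.4345  0.3392] rpy [-179.3    -0.27  168.1 ] f [-0.7  0.7 -0.5] w 0.0693 | TURN 0.02 SHIFT after turn [-0.4   0.24  6.94]
pad slice -0.02 70 [-0.0205  0.0041]
pad slice -0.01 0 
pad slice 0.0 0 
pad slice 0.01 32 [-0.0286 -0.0179]
pad slice 0.02 120 [-0.0287  0.0073]Traceback (most recent call last):
  File "meas.py", line 14, in <module>
    yy=[(t,np.percentile(b[(abs(a-t)<.004)&(abs(b)<.03)],[3,97]).mean()) for t in np.arange(-.03,.015,.005)]
           ~~~~~~~~~~~~~^^^^^^^^^^^^^^^^^^^^^^^^^^^^^^^^^^^^^^^^
    return _quantile_unchecked(
        a, q, axis, out, overwrite_input, method, keepdims, weights)
    return _ureduce(a,
                    func=_quantile_ureduce_func,
    ...<5 lines>...
                    overwrite_input=overwrite_input,
                    method=method)
    r = func(a, **kwargs)
    result = _quantile(arr,
                       quantiles=q,
    ...<2 lines>...
                       out=out,
                       weights=wgt)
    slices_having_nans = np.isnan(arr[-1, ...])
                                  ~~~^^^^^^^^^
IndexError: index -1 is out of bounds for axis 0 with size 0
```

View pics/w5c.png

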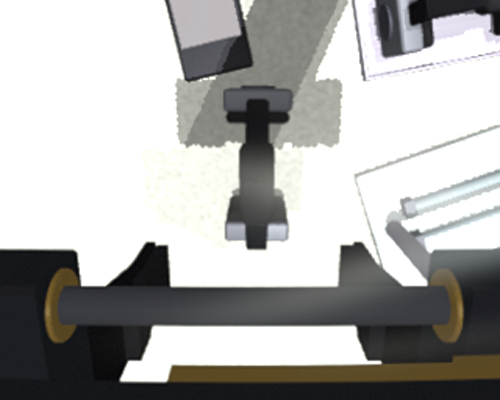

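```bash
python3 - <<'E'
from h import *
f=load('w5.npz')
W=lambda a,z:plane(f,(np.array(a,float)+[150.5,100.5])*.64-.5,z)[:,:2]
for r in ([(224,99),(292,99),(227,231),(288,231)],):
    q=W(r,.075);print(q.round(4).tolist(),q.mean(0)); u=q[:2].mean(0);l=q[2:].mean(0);d=l-u
    print(np.hypot(*d),np.degrees(np.arctan2(d[1],d[0])))
q=W([(240,170),(273,170),(256,108),(256,248)],.15);print(q.round(4).tolist())
E
python3 plan.py .52 -.43 .131 168; head -c 0 /dev/null
```

```text
[[0.4437, -0.4544], [0.4572, -0.3898], [0.5765, -0.4816], [0.5894, -0.4188]] [ 0.51670297 -0.43613879]
0.1354285907522424 -11.953025606150813
[[0.5016, -0.4478], [0.5072, -0.4209], [0.4546, -0.4244], [0.5723, -0.449]]
q [0.67, 0.4, -0.06, 1.13, 0.04, 1.61, 1.98]
t 19.57 tcp [ 0.5065 -0.4334  0.3407] rpy [-1.7930e+02 -1.6000e-01  1.6817e+02] f [-0.5  0.3  0.6] w 0.0697 | TURN 0.03 SHIFT after turn [-0.42  0.2   6.99]
```

arm_command(
  series=[
    [[-0.37,0.04,0.5,0,0.8],[0,0,0.9,0,0.8],[0,0,0.9,0,0.8],[0,0,0.9,0,0.8],[0,0,0.9,0,0.8],[0,0,0.9,0,0.8],[0,0,0.8,0,0.8],[0,0,0,0,0.8]],
  ],
)

```text
clock: 20.23
tcp_pos: [0.5153, -0.4329, 0.1628]
orientation: [-3.133, -0.007, 2.938]
force: [-0.8, 1.0, -0.2]
grip_width: 0.0698
```

arm_command(
  series=[
    [[0,0,0.5,0,0.8],[0,0,0.4,0,0.8],[0,0,0.29,0,0.8],[0,0,0,0,0.8],[0,0,0,0,0],[0,0,0,0,0],[0,0,0,0,0],[0,0,0,0,0]],
  ],
)

```text
clock: 20.9
tcp_pos: [0.518, -0.4352, 0.1328]
orientation: [-3.131, 0.0, 2.938]
force: [0.1, 0.7, -0.4]
grip_width: 0.0508
```

arm_command(
  series=[
    [[0,0,0,0,0],[0,0,0,0,0],[0,0,0,0,0],[0,0,0,0,0],[0,0,0,0,0],[0,0,0,0,0],[0,0,0,0,0]],
  ],
)

```text
clock: 21.48
tcp_pos: [0.5177, -0.4351, 0.1322]
orientation: [-3.131, -0.0, 2.938]
force: [-0.2, -0.6, 1.8]
grip_width: 0.0303
```

```bash
python3 plan.py .517 -.437 .131 168
```

```text
q [0.68, 0.5, -0.08, 1.42, 0.05, 1.22, 1.96]
t 21.48 tcp [ 0.5177 -0.4351  0.1322] rpy [-1.7939e+02 -3.0000e-02  1.6833e+02] f [-0.2 -0.6  1.8] w 0.0303 | TURN 0.07 SHIFT after turn [ 0.01 -0.07  0.04]
```

arm_command(
  series=[
    [[0,0,-0.5,0,0],[0,0,-0.9,0,0],[0,0,-1,0,0],[0,0,-1,0,0],[0,0,-1,0,0],[0,0,-1,0,0],[0,0,-1,0,0],[0,0,-0.8,0,0]],
  ],
)

```text
clock: 22.15
tcp_pos: [0.5182, -0.4325, 0.35]
orientation: [-3.131, 0.0, 2.938]
force: [0.2, -0.8, -2.7]
grip_width: 0.0296
```

arm_command(
  series=[
    [[0,0,0,-1,0],[0,0,0,-1,0],[0,0,0,-1,0],[0,0,0,-0.95,0],[0,0,0,0,0],[0,0,0,0,0],[0,0,0,0,0]],
  ],
)

```text
clock: 22.73
tcp_pos: [0.5182, -0.4327, 0.3476]
orientation: [-3.133, -0.005, -3.003]
force: [-0.1, 0.6, -2.3]
grip_width: 0.0301
```

```bash
cat > hand.py <<'E'
# offset of the held headset in the hand versus w3 (centred): template match of the far cup
import sys
from h import *
from wr import shot
s,f=shot(sys.argv[1]); a=load('w3.npz')['color']; t=np.ascontiguousarray(a[107:150,214:304])
r=cv2.matchTemplate(f['color'][70:200,170:350],t,cv2.TM_CCOEFF_NORMED); _,v,_,l=cv2.minMaxLoc(r)
print('score',round(v,3),'du,dv px',l[0]+170-214,l[1]+70-107,' (1.34 px/mm; dv>0: headset shifted toward tool -x)')
E
python3 hand.py h1; python3 plan.py .6269 -.2463 .345 188.1
```

```text
score 0.686 du,dv px 2 2  (1.34 px/mm; dv>0: headset shifted toward tool -x)
q [0.7, 0.42, -0.12, 1.08, 0.06, 1.64, 2.31]
t 22.78 tcp [ 0.5182 -0.4327  0.3477] rpy [-179.47   -0.26 -172.05] f [ 0.7 -0.5 -3.3] w 0.0297 | TURN -0.03 SHIFT after turn [-4.46  5.64  0.09]
```

arm_command(
  series=[
    [[-0.56,0.7,0,0,0],[-0.56,0.7,0,0,0],[-0.56,0.7,0,0,0],[-0.56,0.7,0,0,0],[-0.56,0.7,0,0,0],[-0.56,0.7,0,0,0],[-0.56,0.7,0,0,0],[-0.54,0.74,0,0,0]],
  ],
)

```text
clock: 23.45
tcp_pos: [0.6275, -0.2454, 0.3457]
orientation: [-3.132, -0.004, -3.003]
force: [0.5, -0.1, -3.2]
grip_width: 0.0295
```

arm_command(
  series=[
    [[0,0,0,0,0],[0,0,0,0,0],[0,0,0,0,0],[0,0,0,0,0]],
  ],
)

```text
clock: 23.78
tcp_pos: [0.6264, -0.2478, 0.3458]
orientation: [-3.131, -0.005, -3.003]
force: [0.9, 0.6, -3.1]
grip_width: 0.0299
```

```bash
python3 plan.py .6269 -.2463 .168 188.1
python3 - <<'E'
from h import *
f=load('h1.npz'); M=f['mount']
print(proj(f,[[.079,0,.051],[.079,0,.057],[.079,0,.055],[.081,0,.057]],M))
E
python3 hand.py h2;python3 - <<'E'
import cv2
a=cv2.imread('pics/h2.png');cv2.imwrite('pics/h2c.png',a[80:480,100:700])
E
```

```text
q [0.43, 0.43, -0.19, 1.08, 0.09, 1.64, 1.97]
t 23.78 tcp [ 0.6264 -0.2478  0.3458] rpy [-179.41   -0.26 -172.06] f [ 0.9  0.6 -3.1] w 0.0299 | TURN -0.03 SHIFT after turn [-0.02  0.05  5.93]
[[258.75221118 107.85424187]
 [258.74046792 108.07331316]
 [258.7443098  108.00164183]
 [258.74263763 105.37301037]]
score 0.701 du,dv px 1 2  (1.34 px/mm; dv>0: headset shifted toward tool -x)
```

View pics/h2c.png

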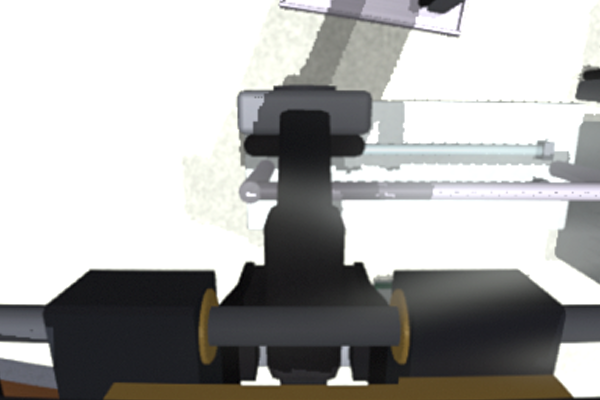

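Run:
```python
from h import *
f=load('h2.npz')
W=lambda a,z:plane(f,(np.array(a,float)+.5)*.64-.5,z)[:,:2].round(4).tolist()
print('bar',W([(500,271),(560,270.5),(680,270.5)],.15),'post',W([(350,272)],.158))
```

```text
bar [[0.6149, -0.1693], [0.6071, -0.1185], [0.5917, -0.0136]] post [[0.632, -0.2946]]
```

arm_command(
  series=[
    [[0.04,0.15,0.5,-0.05,0],[0,0,0.8,0,0],[0,0,0.9,0,0],[0,0,0.9,0,0],[0,0,0.9,0,0],[0,0,0.6,0,0],[0,0,0,0,0],[0,0,0,0,0]],
  ],
)

```text
clock: 24.5
tcp_pos: [0.624, -0.2444, 0.2075]
orientation: [-3.132, -0.006, -2.998]
force: [-0.4, 0.3, -1.7]
grip_width: 0.0299
```

```bash
python3 plan.py .625 -.2453 .167 188.3
```

```text
q [0.44, 0.45, -0.2, 1.34, 0.1, 1.36, 1.95]
t 24.5 tcp [ 0.624  -0.2444  0.2075] rpy [-179.47   -0.32 -171.75] f [-0.4  0.3 -1.7] w 0.0299 | TURN -0.01 SHIFT after turn [-0.03 -0.04  1.35]
```

arm_command(
  series=[
    [[-0.03,-0.03,0.4,0,0],[0,0,0.4,0,0],[0,0,0.3,0,0],[0,0,0.2,0,0],[0,0,0.05,0,0],[0,0,0,0,0],[0,0,0,0,0],[0,0,0,0,0]],
  ],
)

```text
clock: 25.17
tcp_pos: [0.6259, -0.2447, 0.1678]
orientation: [-3.132, -0.003, -2.996]
force: [0.3, -0.4, -3.1]
grip_width: 0.0298
```

arm_command(
  series=[
    [[0,0,0,0,0.6],[0,0,0,0,0.6],[0,0,0,0,0.6],[0,0,0,0,0.6],[0,0,0,0,0.6],[0,0,0,0,0.6]],
  ],
)

```text
clock: 25.67
tcp_pos: [0.6257, -0.2448, 0.1674]
orientation: [-3.132, -0.004, -2.996]
force: [-0.4, 0.6, -0.3]
grip_width: 0.0518
```

arm_command(
  series=[
    [[0,0,-0.3,0,0.6],[0,0,-0.5,0,0.6],[0,0,-0.9,0,0.6],[0,0,-0.9,0,0.6],[0,0,-0.9,0,0.6],[0,0,-0.9,0,0.6],[0,0,-0.9,0,0.6],[0,0,-0.5,0,0.6]],
  ],
)

```text
clock: 26.33
tcp_pos: [0.6265, -0.243, 0.3458]
orientation: [-3.13, -0.0, -2.996]
force: [1.0, 0.2, 0.6]
grip_width: 0.0524
```

```bash
python3 plan.py .422 .075 .34 186
cat > chk.py <<'E'
from h import *
from plant import imaging
import sys
f=imaging.grab_frame('top'); np.savez(sys.argv[1]+'.npz',**f); a=load('top0.npz')['color'].astype(int);b=f['color'].astype(int)
for n,x,y in [('A',.549,.388),('B',.413,.290),('C',.42,.075),('D',.517,-.437)]:
    u,v=proj(f,[[x,y,.1]])[0].astype(int); print(n,abs(a-b)[v-24:v+24,u-16:u+16].mean().round(1),end=' ')
cv2.imwrite(f'pics/{sys.argv[1]}.png',cv2.resize(cv2.convertScaleAbs(f['color'][125:260,135:395,::-1],alpha=1.5),None,fx=3,fy=3,interpolation=cv2.INTER_CUBIC))
E
python3 chk.py t1; python3 wr.py w6
```

```text
q [0.42, 0.42, -0.2, 1.09, 0.09, 1.63, 1.97]
t 26.33 tcp [ 0.6265 -0.243   0.3458] rpy [-1.7934e+02 -1.0000e-02 -1.7167e+02] f [1.  0.2 0.6] w 0.0524 | TURN 0.47 SHIFT after turn [ 5.67 11.25  0.19]
A 1.9 B 2.0 C 1.9 D 31.7 [ 0.627  -0.2431  0.348 ] [-1.7927e+02  1.4000e-01 -1.7167e+02]
[[-0.145, 0.952, 0.27, 0.554], [0.989, 0.143, 0.027, -0.252], [-0.013, 0.271, -0.963, 0.51], [0.0, 0.0, 0.0, 1.0]]
tcp proj [[404. 366.]]
```

View pics/w6.png

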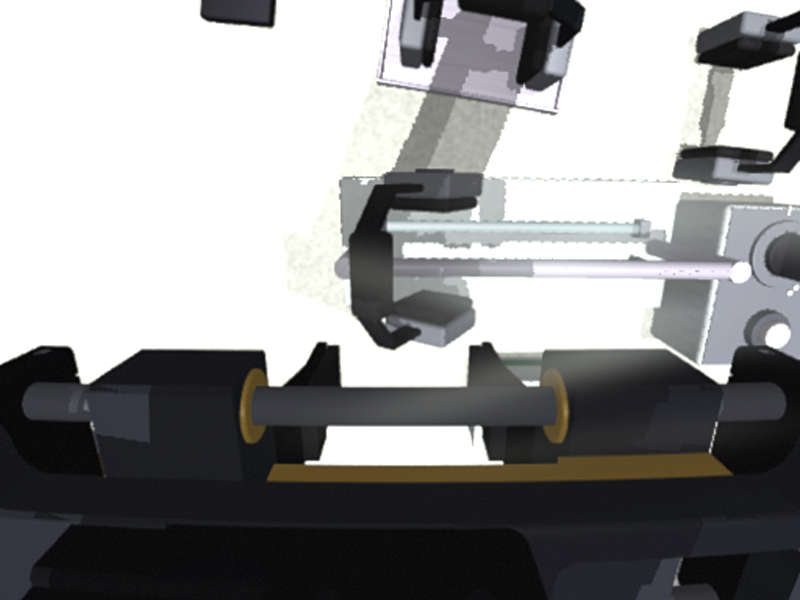

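The headset leans along the bar (pad at (372,270), cups at (432,180)/(432,320)). I'll check whether it is still swinging.

arm_command(
  series=[
    [[0,0,0,0,0.6],[0,0,0,0,0.6],[0,0,0,0,0.6],[0,0,0,0,0.6],[0,0,0,0,0.6],[0,0,0,0,0.6]],
  ],
)

```text
clock: 26.93
tcp_pos: [0.626, -0.2429, 0.3408]
orientation: [-3.132, -0.005, -2.996]
force: [-0.1, 0.4, 0.1]
grip_width: 0.0524
```

Run:
```python
from h import *
from wr import shot
from plant import imaging
def pad(f):
    g=f['color'].max(2)
    for v in (160,173,190): 
        u=np.where(g[v,200:310]<90)[0]+200; print(v,u.min() if len(u) else 0,u.max() if len(u) else 0,end=' | ')
    print()
pad(load('w6.npz')); s,f=shot('w7'); pad(f)
a=f['color'][:,:,::-1][90:250,180:340]
g=imaging.grab_frame('scene'); np.savez('scene2.npz',**g)
b=g['color'][110:260,130:330,::-1]
cv2.imwrite('pics/m1.png',np.hstack([cv2.resize(cv2.convertScaleAbs(a,alpha=1.2),(400,400)),cv2.resize(b,(400,300),interpolation=cv2.INTER_CUBIC).copy() if 0 else cv2.copyMakeBorder(cv2.resize(b,(400,300),interpolation=cv2.INTER_CUBIC),0,100,0,0,cv2.BORDER_CONSTANT)]))
```

```text
160 223 251 | 173 224 251 | 190 225 288 | 
160 223 251 | 173 224 251 | 190 225 275 |
```

View pics/m1.png

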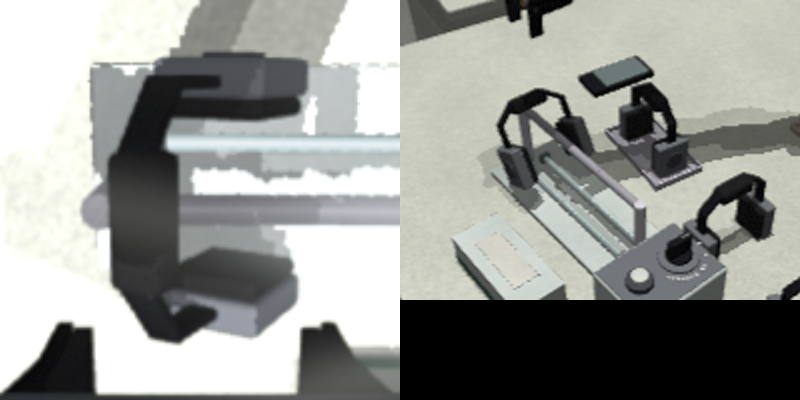

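```bash
python3 - <<'E'
from h import *
S=np.array([.609,-.1275]);k=np.radians(8.3);X=np.array([np.cos(k),np.sin(k)]);Y=np.array([-X[1],X[0]])
def st(n,a,z,o=0):
    f=load(n); q=plane(f,(np.array(a,float)+.5)*.64-.5,z)[:,:2]-S; return np.c_[q@X,q@Y].round(4).tolist()
for z in (.03,.045): print('brackets w1',z,st('w1.npz',[(187,235),(450,235),(195,265),(450,265)],z),'w6',st('w6.npz',[(643,228),(393,228),(635,258)],z))
print('plate far edge',st('w1.npz',[(155,186),(495,186)],.015))
print('pad w6',st('w6.npz',[(350,235),(392,235),(352,305),(394,305)],.175))
# cups in w7 crop (2.5x from 180,90)
f=load('w7.npz')
q=plane(f,np.array([(152,65),(305,65),(165,310),(295,310)])/2.5+[180,90],.10)[:,:2]-S; print('cups w7 z=.10',np.c_[q@X,q@Y].round(3).tolist())
E
python3 plan.py 0.626 -.243 .34 188
```

```text
brackets w1 0.03 [[-0.0228, -0.1444], [-0.0204, 0.1492], [0.0113, -0.1396], [0.0132, 0.1499]] w6 [[-0.0232, 0.1474], [-0.0209, -0.1334], [0.011, 0.1428]]
brackets w1 0.045 [[-0.0246, -0.1368], [-0.0222, 0.1476], [0.0085, -0.1321], [0.0104, 0.1483]] w6 [[-0.0247, 0.1392], [-0.0225, -0.1329], [0.0084, 0.1348]]
plate far edge [[-0.077, -0.1825], [-0.0728, 0.1996]]
pad w6 [[-0.031, -0.1615], [-0.0311, -0.1287], [0.0259, -0.1617], [0.0257, -0.1275]]
cups w7 z=.10 [[-0.074, -0.144], [-0.074, -0.057], [0.074, -0.138], [0.073, -0.057]]
q [0.43, 0.42, -0.2, 1.1, 0.09, 1.63, 1.97]
t 27.03 tcp [ 0.6261 -0.2429  0.3411] rpy [-179.45   -0.26 -171.66] f [-0.4 -0.3  0.2] w 0.052 | TURN 0.07 SHIFT after turn [ 0.   -0.    0.04]
```

The headset is static and leaning, pad centre about 26 mm toward the far post. Regrasp it: closing the jaws should right it.

arm_command(
  series=[
    [[0,-0.45,0,0,1],[0,-0.45,0,0,1],[0,0,0,0,1],[0,0,0,0,1],[0,0,0,0,1],[0,0,0,0,1],[0,0,0,0,1]],
  ],
)

```text
clock: 27.62
tcp_pos: [0.6302, -0.2692, 0.3416]
orientation: [-3.132, -0.004, -2.995]
force: [-0.4, -0.1, 0.1]
grip_width: 0.0851
```

arm_command(
  series=[
    [[0,0,0.5,0,1],[0,0,0.9,0,1],[0,0,0.9,0,1],[0,0,0.9,0,1],[0,0,0.9,0,1],[0,0,0.7,0,1],[0,0,0.4,0,1],[0,0,0,0,1]],
  ],
)

```text
clock: 28.28
tcp_pos: [0.6284, -0.2705, 0.1826]
orientation: [-3.134, -0.008, -2.996]
force: [-0.3, 0.1, -0.0]
grip_width: 0.087
```

arm_command(
  series=[
    [[0,0,0.4,0,1],[0,0,0.2,0,1],[0,0,0,0,1],[0,0,0,0,0.3],[0,0,0,0,0.3],[0,0,0,0,0.3],[0,0,0,0,0.3],[0,0,0,0,0.3]],
  ],
  newtons=15,
)

```text
clock: 28.95
tcp_pos: [0.6297, -0.2715, 0.1679]
orientation: [-3.132, -0.004, -2.996]
force: [-0.4, -0.5, 0.1]
grip_width: 0.0614
```

arm_command(
  series=[
    [[0,0,0,0,0],[0,0,0,0,0],[0,0,0,0,0],[0,0,0,0,0],[0,0,0,0,0],[0,0,0,0,0]],
  ],
)

```text
clock: 29.45
tcp_pos: [0.6297, -0.2711, 0.1675]
orientation: [-3.132, -0.004, -2.996]
force: [0.7, 2.2, -0.1]
grip_width: 0.0299
```

arm_command(
  series=[
    [[0,0,0,0,0],[0,0,-0.3,0,0],[0,0,-0.5,0,0],[0,0,-0.5,0,0],[0,0,-0.2,0,0],[0,0,0,0,0],[0,0,0,0,0],[0,0,0,0,0]],
  ],
  newtons=25,
)

```text
clock: 30.12
tcp_pos: [0.6292, -0.2711, 0.2114]
orientation: [-3.133, -0.006, -2.996]
force: [0.1, -0.5, -2.6]
grip_width: 0.0296
```

```bash
python3 hand.py h3; python3 plan.py .6262 -.2453 .167 188.3
python3 - <<'E'
import cv2
a=cv2.imread('pics/h3.png');cv2.imwrite('pics/h3c.png',a[80:480,100:700])
E
```

```text
score 0.737 du,dv px 3 2  (1.34 px/mm; dv>0: headset shifted toward tool -x)
q [0.47, 0.48, -0.19, 1.29, 0.1, 1.39, 1.99]
t 30.17 tcp [ 0.6291 -0.271   0.2113] rpy [-179.49   -0.34 -171.67] f [ 0.1  0.1 -2.4] w 0.03 | TURN 0.01 SHIFT after turn [-0.03  0.86  1.48]
```

View pics/h3c.png

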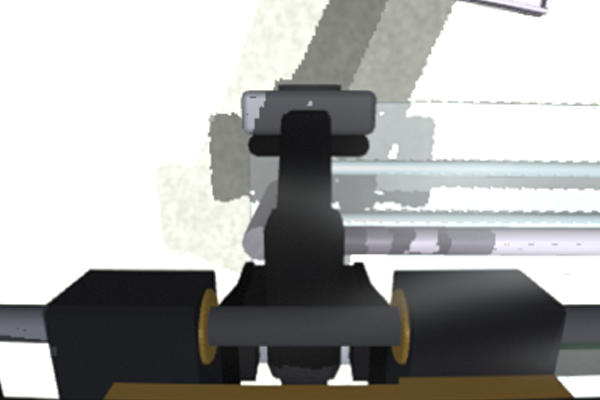

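arm_command(
  series=[
    [[0.02,0.43,0,0,0],[0,0.43,0,0,0],[0,0,0.3,0,0],[0,0,0.4,0,0],[0,0,0.4,0,0],[0,0,0.2,0,0],[0,0,0.13,0,0],[0,0,0.07,0,0]],
  ],
)

```text
clock: 30.83
tcp_pos: [0.6246, -0.2461, 0.1671]
orientation: [-3.133, -0.006, -2.997]
force: [-7.8, 3.4, 12.3]
grip_width: 0.0299
```

arm_command(
  series=[
    [[0,0,0,0,0],[0,0,0,0,0],[0,0,0,0,0],[0,0,0,0,0]],
  ],
)

```text
clock: 31.17
tcp_pos: [0.6253, -0.2463, 0.1674]
orientation: [-3.132, -0.004, -2.996]
force: [-0.4, -1.0, -1.3]
grip_width: 0.03
```

```bash
python3 plan.py .6248 -.2453 .1665 188.3
```

```text
q [0.45, 0.47, -0.2, 1.39, 0.11, 1.29, 1.95]
t 31.17 tcp [ 0.6253 -0.2463  0.1674] rpy [-179.43   -0.23 -171.68] f [-0.4 -1.  -1.3] w 0.03 | TURN 0.0 SHIFT after turn [0.01 0.04 0.03]
```

arm_command(
  series=[
    [[0,0,0,0,0.45],[0,0,0,0,0.5],[0,0,0,0,0.55],[0,0,0,0,0.6],[0,0,0,0,0.6],[0,0,0,0,0.6],[0,0,0,0,0.6],[0,0,0,0,0.6]],
  ],
)

```text
clock: 31.83
tcp_pos: [0.6253, -0.246, 0.1673]
orientation: [-3.132, -0.004, -2.996]
force: [-0.3, 0.0, 1.0]
grip_width: 0.0519
```

```bash
cat > lean.py <<'E'
import sys
from h import *
from wr import shot
s,f=shot(sys.argv[1]); g=f['color'].max(2)
print('tcp',s['tcp_pos'].round(4),'w',round(s['grip_width'],4))
for v in range(100,216,8):
    d=(g[v]<90); u=np.where(d[180:340])[0]+180
    print(v,(u.min(),u.max(),len(u)) if len(u) else '-',end=' | ')
E
python3 lean.py w8
```

```text
tcp [ 0.6253 -0.246   0.1673] w 0.0519
100 - | 108 (np.int64(240), np.int64(279), 40) | 116 (np.int64(234), np.int64(302), 66) | 124 (np.int64(229), np.int64(301), 73) | 132 (np.int64(226), np.int64(301), 76) | 140 (np.int64(222), np.int64(296), 75) | 148 (np.int64(222), np.int64(296), 75) | 156 (np.int64(230), np.int64(274), 45) | 164 (np.int64(230), np.int64(274), 43) | 172 (np.int64(230), np.int64(275), 46) | 180 (np.int64(241), np.int64(275), 35) | 188 (np.int64(236), np.int64(280), 45) | 196 (np.int64(216), np.int64(283), 55) | 204 (np.int64(211), np.int64(283), 54) | 212 (np.int64(196), np.int64(283), 65) |
```

arm_command(
  series=[
    [[0,0,-0.3,0,0.6],[0,0,-0.5,0,0.6],[0,0,-0.5,0,0.6],[0,0,-0.5,0,0.6],[0,0,-0.5,0,0.6],[0,0,-0.3,0,0.6],[0,0,0,0,0.6],[0,0,0,0,0.6]],
  ],
)

```text
clock: 32.55
tcp_pos: [0.6256, -0.2452, 0.2455]
orientation: [-3.132, -0.004, -2.996]
force: [-0.3, -0.6, -0.7]
grip_width: 0.0523
```

```bash
python3 lean.py w9
```

```text
tcp [ 0.6256 -0.2452  0.2455] w 0.0523
100 - | 108 - | 116 (np.int64(240), np.int64(290), 51) | 124 (np.int64(237), np.int64(290), 54) | 132 (np.int64(232), np.int64(286), 55) | 140 (np.int64(231), np.int64(286), 56) | 148 (np.int64(236), np.int64(269), 32) | 156 (np.int64(236), np.int64(269), 30) | 164 (np.int64(244), np.int64(273), 30) | 172 (np.int64(241), np.int64(275), 35) | 180 (np.int64(241), np.int64(275), 35) | 188 (np.int64(240), np.int64(275), 36) | 196 (np.int64(241), np.int64(275), 35) | 204 (np.int64(239), np.int64(279), 41) | 212 (np.int64(236), np.int64(282), 47) |
```

Now pad columns (241–275) are centred and upright. On to headset C.

arm_command(
  series=[
    [[0,0,-0.7,0,0.8],[0,0,-0.9,0,0.8],[0,0,-0.9,0,0.8],[0,0,-0.7,0,0.8],[0.43,0.96,0,0,0.8],[0.43,0.96,0,0,0.8],[0.43,0.96,0,0,0.8],[0.43,0.96,0,0,0.8]],
  ],
)

```text
clock: 33.27
tcp_pos: [0.5568, -0.1366, 0.339]
orientation: [-3.133, -0.006, -2.996]
force: [-0.1, 0.1, 1.0]
grip_width: 0.0694
```

arm_command(
  series=[
    [[0.43,0.96,0,0,0.8],[0.43,0.96,0,0,0.8],[0.43,0.96,0,0,0.8],[0.43,0.96,0,0,0.8],[0.43,0.96,0,0,0.8],[0.43,0.96,0,0,0.8],[0.43,0.96,0,0,0.8],[0.43,0.96,0,0,0.8]],
  ],
)

```text
clock: 33.93
tcp_pos: [0.4211, 0.0762, 0.3376]
orientation: [-3.132, -0.006, -2.996]
force: [-0.7, 0.4, 1.0]
grip_width: 0.07
```

arm_command(
  series=[
    [[0,0,0,0,0.8],[0,0,0,0,0.8],[0,0,0,0,0.8]],
  ],
)

```text
clock: 34.18
tcp_pos: [0.4225, 0.0745, 0.338]
orientation: [-3.132, -0.005, -2.997]
force: [0.2, -0.6, 0.1]
grip_width: 0.0698
```

```bash
python3 plan.py .422 .075 .131 187; python3 lean.py w10; python3 chk.py t2
```

```text
q [0.21, -0.12, -0.44, 1.71, -0.04, 1.55, 1.49]
t 34.18 tcp [0.4225 0.0745 0.338 ] rpy [-179.43   -0.28 -171.69] f [ 0.2 -0.6  0.1] w 0.0698 | TURN 0.26 SHIFT after turn [0.01 0.02 6.9 ]
tcp [0.4225 0.0745 0.338 ] w 0.0698
100 - | 108 - | 116 (np.int64(242), np.int64(285), 2) | 124 (np.int64(242), np.int64(285), 20) | 132 (np.int64(243), np.int64(283), 41) | 140 (np.int64(256), np.int64(270), 15) | 148 (np.int64(252), np.int64(270), 19) | 156 (np.int64(251), np.int64(272), 22) | 164 (np.int64(251), np.int64(272), 22) | 172 (np.int64(250), np.int64(270), 21) | 180 (np.int64(250), np.int64(266), 17) | 188 (np.int64(242), np.int64(273), 32) | 196 (np.int64(240), np.int64(276), 37) | 204 (np.int64(252), np.int64(265), 14) | 212 (np.int64(245), np.int64(264), 17) | A 2.1 B 2.2 C 33.5 D 30.3
```

arm_command(
  series=[
    [[-0.03,0.2,0.5,0.7,0.8],[0,0,0.9,0,0.8],[0,0,0.9,0,0.8],[0,0,0.9,0,0.8],[0,0,0.9,0,0.8],[0,0,0.9,0,0.8],[0,0,0.8,0,0.8],[0,0,0,0,0.8]],
  ],
)

```text
clock: 34.95
tcp_pos: [0.4196, 0.0781, 0.1601]
orientation: [-3.132, -0.011, -3.059]
force: [-0.5, -0.3, -0.8]
grip_width: 0.0692
```

arm_command(
  series=[
    [[0,0,0.5,0,0.8],[0,0,0.35,0,0.8],[0,0,0.2,0,0.8],[0,0,0,0,0.8],[0,0,0,0,0],[0,0,0,0,0],[0,0,0,0,0],[0,0,0,0,0]],
  ],
)

```text
clock: 35.62
tcp_pos: [0.4222, 0.0793, 0.1336]
orientation: [-3.132, -0.003, -3.057]
force: [0.6, 0.2, 0.3]
grip_width: 0.0506
```

arm_command(
  series=[
    [[0,0,0,0,0],[0,0,0,0,0],[0,0,0,0,0],[0,0,0,0,0],[0,0,0,0,0],[0,0,0,0,0],[0,0,0,0,0]],
  ],
)

```text
clock: 36.2
tcp_pos: [0.4219, 0.0792, 0.1331]
orientation: [-3.132, -0.003, -3.057]
force: [-0.1, -0.4, 1.6]
grip_width: 0.0298
```

arm_command(
  series=[
    [[0,0,-0.5,0,0],[0,0,-0.9,0,0],[0,0,-1,0,0],[0,0,-1,0,0],[0,0,-1,0,0],[0,0,-1,0,0],[0,0,-1,0,0],[0,0,-0.8,0,0]],
  ],
)

```text
clock: 36.87
tcp_pos: [0.4224, 0.0816, 0.3511]
orientation: [-3.132, -0.003, -3.057]
force: [-0.5, -0.2, -2.5]
grip_width: 0.0297
```

arm_command(
  series=[
    [[0,0,0,-0.7,0],[0,0,0,0,0],[0,0,0,0,0]],
  ],
)

```text
clock: 37.12
tcp_pos: [0.4222, 0.0815, 0.3483]
orientation: [-3.132, -0.005, -2.997]
force: [-0.2, -0.1, -2.5]
grip_width: 0.03
```

```bash
python3 hand.py h4; python3 plan.py .6147 -.1666 .345 188.3
```

```text
score 0.762 du,dv px 1 2  (1.34 px/mm; dv>0: headset shifted toward tool -x)
q [0.2, -0.12, -0.45, 1.69, -0.04, 1.57, 1.47]
t 37.17 tcp [0.422  0.0813 0.348 ] rpy [-179.45   -0.34 -171.76] f [-0.   0.2 -1.9] w 0.0296 | TURN -0.01 SHIFT after turn [-5.16 -9.11  0.1 ]
```

arm_command(
  series=[
    [[-0.51,-0.91,0,0,0],[-0.51,-0.91,0,0,0],[-0.51,-0.91,0,0,0],[-0.51,-0.91,0,0,0],[-0.51,-0.91,0,0,0]],
  ],
)

```text
clock: 37.58
tcp_pos: [0.5183, -0.0438, 0.3487]
orientation: [-3.132, -0.006, -2.998]
force: [0.4, 0.2, -1.7]
grip_width: 0.03
```

arm_command(
  series=[
    [[-0.51,-0.91,0,0,0],[-0.51,-0.91,0,0,0],[-0.51,-0.91,0,0,0],[-0.51,-0.91,0,0,0],[-0.51,-0.91,0,0,0],[0,0,0,0,0],[0,0,0,0,0],[0,0,0,0,0]],
  ],
)

```text
clock: 38.25
tcp_pos: [0.6132, -0.1658, 0.3498]
orientation: [-3.133, -0.006, -2.996]
force: [0.1, 1.0, -1.6]
grip_width: 0.0295
```

```bash
python3 plan.py .6137 -.1666 .167 188.3; python3 wr.py w11
python3 - <<'E'
# bar line and hung headset in view
from h import *
f=load('w11.npz'); im=f['color'].astype(int)
for u in (300,340,380,420):
    c=im[150:200,u].sum(1); print(u,c.tolist()[::2])
E
```

```text
q [0.36, 0.34, -0.25, 1.19, 0.09, 1.62, 1.85]
t 38.25 tcp [ 0.6132 -0.1658  0.3498] rpy [-179.53   -0.34 -171.68] f [ 0.1  1.  -1.6] w 0.0295 | TURN 0.0 SHIFT after turn [-0.01 -0.03  6.09]
[ 0.6132 -0.1658  0.3498] [-179.53   -0.34 -171.68]
[[-0.145, 0.954, 0.261, 0.542], [0.989, 0.142, 0.03, -0.175], [-0.009, 0.263, -0.965, 0.512], [0.0, 0.0, 0.0, 1.0]]
tcp proj [[404. 366.]]
300 [513, 451, 455, 469, 697, 649, 648, 647, 647, 437, 342, 366, 390, 367, 351, 577, 695, 700, 699, 695, 692, 690, 690, 702, 671]
340 [556, 492, 493, 495, 696, 656, 658, 654, 652, 476, 492, 551, 637, 655, 590, 624, 709, 707, 705, 705, 705, 707, 708, 705, 681]
380 [502, 505, 502, 423, 390, 391, 384, 385, 388, 394, 459, 555, 634, 648, 590, 534, 652, 655, 653, 649, 642, 635, 636, 603, 500]
420 [467, 465, 463, 465, 460, 457, 456, 456, 453, 444, 660, 730, 734, 726, 733, 709, 463, 447, 448, 448, 450, 448, 447, 449, 447]
```

arm_command(
  series=[
    [[0,0.03,0.5,0,0],[0,0,0.9,0,0],[0,0,0.9,0,0],[0,0,0.9,0,0],[0,0,0.9,0,0],[0,0,0.6,0,0],[0,0,0.4,0,0],[0,0,0,0,0]],
  ],
)

```text
clock: 38.97
tcp_pos: [0.6115, -0.1661, 0.1957]
orientation: [-3.133, -0.008, -2.995]
force: [-0.6, -0.6, -0.8]
grip_width: 0.0298
```

arm_command(
  series=[
    [[0,0,0.4,0,0],[0,0,0.3,0,0],[0,0,0.2,0,0],[0,0,0.1,0,0],[0,0,0,0,0],[0,0,0,0,0],[0,0,0,0,0]],
  ],
)

```text
clock: 39.55
tcp_pos: [0.6132, -0.1675, 0.1686]
orientation: [-3.132, -0.003, -2.996]
force: [-0.4, 1.1, -1.8]
grip_width: 0.0297
```

```bash
python3 plan.py .6137 -.1666 .167 188.3
```

```text
q [0.38, 0.4, -0.25, 1.49, 0.11, 1.26, 1.83]
t 39.55 tcp [ 0.6132 -0.1675  0.1686] rpy [-179.43   -0.19 -171.67] f [-0.4  1.1 -1.8] w 0.0297 | TURN 0.01 SHIFT after turn [-0.02  0.03  0.05]
```

arm_command(
  series=[
    [[-0.02,0.02,0.06,0,0],[0,0,0,0,0],[0,0,0,0,0.45],[0,0,0,0,0.5],[0,0,0,0,0.55],[0,0,0,0,0.6],[0,0,0,0,0.6],[0,0,0,0,0.6]],
  ],
)

```text
clock: 40.22
tcp_pos: [0.6133, -0.1668, 0.1662]
orientation: [-3.132, -0.004, -2.996]
force: [0.5, 0.3, -0.1]
grip_width: 0.0514
```

arm_command(
  series=[
    [[0,0,0,0,0.6],[0,0,-0.3,0,0.6],[0,0,-0.5,0,0.6],[0,0,-0.9,0,0.6],[0,0,-0.9,0,0.6],[0,0,-0.9,0,0.6],[0,0,-0.9,0,0.6],[0,0,-0.9,0,0.6]],
  ],
)

```text
clock: 40.88
tcp_pos: [0.6135, -0.1651, 0.3275]
orientation: [-3.132, -0.003, -2.996]
force: [0.5, 0.4, 0.1]
grip_width: 0.0523
```

arm_command(
  series=[
    [[0,0,-0.7,0,0.6],[0,0,0,0,0.6],[0,0,0,0,0.6]],
  ],
)

```text
clock: 41.13
tcp_pos: [0.6143, -0.1649, 0.348]
orientation: [-3.131, -0.001, -2.996]
force: [-0.6, 0.3, -0.4]
grip_width: 0.0524
```

```bash
python3 lean.py w12; python3 plan.py .416 .29 .345 161; python3 chk.py t3
```

```text
tcp [ 0.6143 -0.1649  0.348 ] w 0.0524
100 - | 108 - | 116 (np.int64(226), np.int64(267), 29) | 124 (np.int64(188), np.int64(281), 72) | 132 (np.int64(184), np.int64(279), 89) | 140 (np.int64(186), np.int64(265), 33) | 148 (np.int64(185), np.int64(266), 34) | 156 (np.int64(181), np.int64(269), 50) | 164 (np.int64(181), np.int64(269), 49) | 172 (np.int64(183), np.int64(269), 50) | 180 (np.int64(183), np.int64(269), 50) | 188 (np.int64(184), np.int64(275), 82) | 196 (np.int64(184), np.int64(277), 89) | 204 (np.int64(188), np.int64(266), 48) | 212 (np.int64(191), np.int64(265), 37) | q [0.36, 0.34, -0.25, 1.2, 0.09, 1.61, 1.85]
t 41.18 tcp [ 0.6138 -0.1649  0.3464] rpy [-179.44   -0.22 -171.66] f [ 0.1  0.3 -0.7] w 0.052 | TURN 5.47 SHIFT after turn [11.17 12.19  0.05]
A 1.9 B 1.9 C 24.0 D 30.5
```

arm_command(
  series=[
    [[0,0,0,1,0.8],[0,0,0,1,0.8],[0,0,0,1,0.8],[0,0,0,1,0.8],[0,0,0,1,0.8],[0,0,0,0.45,0.8],[0.8,0.87,0,0,0.8],[0.8,0.87,0,0,0.8]],
  ],
)

```text
clock: 41.9
tcp_pos: [0.5844, -0.101, 0.3433]
orientation: [-3.13, -0.003, 2.807]
force: [0.3, 1.1, 0.2]
grip_width: 0.0694
```

arm_command(
  series=[
    [[0.8,0.87,0,0,0.8],[0.8,0.87,0,0,0.8],[0.8,0.87,0,0,0.8],[0.8,0.87,0,0,0.8],[0.8,0.87,0,0,0.8],[0.8,0.87,0,0,0.8],[0.8,0.87,0,0,0.8],[0.8,0.87,0,0,0.8]],
  ],
)

```text
clock: 42.57
tcp_pos: [0.4699, 0.1608, 0.3423]
orientation: [-3.13, -0.0, 2.811]
force: [0.2, 0.4, -0.2]
grip_width: 0.0699
```

arm_command(
  series=[
    [[0.8,0.87,0,0,0.8],[0.8,0.87,0,0,0.8],[0.8,0.87,0,0,0.8],[0.7,0.87,0,0,0.8],[0,0,0,0,0.8],[0,0,0,0,0.8],[0,0,0,0,0.8]],
  ],
)

```text
clock: 43.15
tcp_pos: [0.4174, 0.2878, 0.3413]
orientation: [-3.13, -0.0, 2.811]
force: [-0.9, -0.3, -0.1]
grip_width: 0.0698
```

```bash
python3 lean.py w13; python3 plan.py .4165 .2905 .131 161.4
```

```text
tcp [0.4174 0.2878 0.3413] w 0.0698
100 - | 108 (np.int64(247), np.int64(273), 27) | 116 (np.int64(242), np.int64(272), 18) | 124 (np.int64(245), np.int64(284), 40) | 132 (np.int64(258), np.int64(272), 15) | 140 (np.int64(257), np.int64(273), 17) | 148 (np.int64(254), np.int64(276), 23) | 156 (np.int64(255), np.int64(276), 22) | 164 (np.int64(255), np.int64(276), 22) | 172 (np.int64(256), np.int64(276), 21) | 180 (np.int64(250), np.int64(262), 13) | 188 (np.int64(248), np.int64(264), 17) | 196 (np.int64(260), np.int64(273), 14) | 204 (np.int64(260), np.int64(339), 15) | 212 - | q [-0.15, 0.08, -0.57, 1.53, 0.05, 1.56, 0.51]
t 43.2 tcp [0.4177 0.2873 0.3415] rpy [-1.7933e+02  1.0000e-02  1.6099e+02] f [ 0.9 -0.2 -0.4] w 0.0694 | TURN -0.08 SHIFT after turn [0.07 0.09 7.02]
```

Run:
```python
from h import *
for n in ('w5','w10','w13'):
    f=load(n+'.npz'); g=f['color'].max(2)
    print(n,[(v,int(u.min()),int(u.max()),len(u)) for v in range(106,206,3) for u in [np.where(g[v,225:295]<90)[0]+225] if len(u)])
```

```text
w5 [(106, 225, 257, 33), (109, 225, 246, 22), (112, 225, 231, 7), (118, 251, 251, 1), (121, 240, 281, 42), (124, 239, 283, 45), (127, 239, 282, 44), (130, 239, 282, 44), (133, 239, 281, 43), (136, 241, 279, 39), (139, 240, 280, 41), (142, 242, 278, 37), (145, 253, 268, 16), (148, 253, 268, 16), (151, 253, 268, 16), (154, 253, 268, 16), (157, 251, 270, 20), (160, 250, 270, 21), (163, 249, 270, 22), (166, 250, 270, 21), (169, 250, 270, 21), (172, 250, 270, 21), (175, 250, 269, 20), (178, 250, 262, 13), (181, 250, 259, 10), (184, 250, 260, 11), (187, 249, 263, 15), (190, 244, 272, 29), (193, 243, 276, 34), (196, 243, 277, 35), (199, 242, 277, 36), (202, 242, 278, 37), (205, 241, 278, 38)]
w10 [(112, 253, 271, 19), (115, 277, 284, 8), (118, 242, 242, 1), (121, 242, 285, 18), (124, 242, 285, 20), (127, 244, 272, 29), (130, 243, 282, 40), (133, 243, 283, 41), (136, 256, 281, 26), (139, 256, 270, 15), (142, 255, 270, 16), (145, 255, 269, 15), (148, 252, 270, 19), (151, 251, 272, 22), (154, 251, 273, 23), (157, 251, 272, 22), (160, 251, 272, 22), (163, 251, 272, 22), (166, 251, 271, 21), (16
[... 265 characters left out ...]
13)]
w13 [(106, 257, 274, 18), (109, 245, 245, 1), (115, 242, 272, 16), (118, 243, 272, 18), (121, 243, 283, 41), (124, 245, 284, 40), (127, 245, 284, 40), (130, 246, 273, 28), (133, 258, 272, 15), (136, 258, 272, 15), (139, 258, 272, 15), (142, 256, 275, 20), (145, 255, 276, 22), (148, 254, 276, 23), (151, 254, 276, 23), (154, 255, 276, 22), (157, 255, 276, 22), (160, 255, 276, 22), (163, 255, 276, 22), (166, 256, 276, 21), (169, 256, 276, 21), (172, 256, 276, 21), (175, 256, 269, 14), (178, 256, 263, 8), (181, 249, 263, 14), (184, 249, 259, 11), (187, 248, 263, 16), (190, 248, 268, 21), (193, 247, 274, 28), (196, 260, 273, 14), (199, 260, 273, 14), (202, 260, 273, 14), (205, 260, 273, 14)]
```

arm_command(
  series=[
    [[0.26,0.32,0.5,-0.25,0.8],[0,0,0.9,0,0.8],[0,0,0.9,0,0.8],[0,0,0.9,0,0.8],[0,0,0.9,0,0.8],[0,0,0.9,0,0.8],[0,0,0.9,0,0.8],[0,0,0,0,0.8]],
  ],
)

```text
clock: 43.87
tcp_pos: [0.4111, 0.295, 0.1601]
orientation: [-3.125, -0.004, 2.831]
force: [-0.5, -1.7, -0.4]
grip_width: 0.0698
```

arm_command(
  series=[
    [[0,0,0.5,0,0.8],[0,0,0.35,0,0.8],[0,0,0.2,0,0.8],[0,0,0,0,0.8],[0,0,0,0,0],[0,0,0,0,0],[0,0,0,0,0],[0,0,0,0,0]],
  ],
)

```text
clock: 44.53
tcp_pos: [0.4127, 0.2983, 0.1342]
orientation: [-3.132, 0.001, 2.833]
force: [-0.2, 0.0, -0.5]
grip_width: 0.0505
```

arm_command(
  series=[
    [[0,0,0,0,0],[0,0,0,0,0],[0,0,0,0,0],[0,0,0,0,0],[0,0,0,0,0],[0,0,0,0,0],[0,0,0,0,0]],
  ],
)

```text
clock: 45.12
tcp_pos: [0.4124, 0.2981, 0.1336]
orientation: [-3.131, 0.001, 2.833]
force: [-1.2, -0.1, 2.6]
grip_width: 0.0298
```

arm_command(
  series=[
    [[0,0,-0.5,0,0],[0,0,-0.9,0,0],[0,0,-1,0,0],[0,0,-1,0,0],[0,0,-1,0,0],[0,0,-1,0,0],[0,0,-1,0,0],[0,0,-0.9,0,0]],
  ],
)

```text
clock: 45.78
tcp_pos: [0.4128, 0.3002, 0.354]
orientation: [-3.131, 0.001, 2.833]
force: [1.3, 0.4, -2.8]
grip_width: 0.0298
```

arm_command(
  series=[
    [[0,0,0,-1,0],[0,0,0,-1,0],[0,0,0,-1,0],[0,0,0,-1,0],[0,0,0,-1,0],[0,0,0,-0.2,0],[0,0,0,0,0],[0,0,0,0,0]],
  ],
)

```text
clock: 46.45
tcp_pos: [0.4129, 0.3003, 0.3523]
orientation: [-3.132, -0.005, -2.999]
force: [-0.8, -0.1, -2.3]
grip_width: 0.0297
```

```bash
python3 hand.py h5; python3 plan.py .6034 -.088 .347 188.3
```

```text
score 0.764 du,dv px 2 3  (1.34 px/mm; dv>0: headset shifted toward tool -x)
q [-0.15, 0.09, -0.61, 1.5, 0.05, 1.58, 0.96]
t 46.5 tcp [0.413  0.3003 0.3523] rpy [-179.44   -0.26 -171.81] f [-0.1  0.5 -2.6] w 0.0298 | TURN -0.02 SHIFT after turn [ -4.41 -13.72   0.18]
```

arm_command(
  series=[
    [[-0.31,-0.98,0,0,0],[-0.31,-0.98,0,0,0],[-0.31,-0.98,0,0,0],[-0.31,-0.98,0,0,0],[-0.31,-0.98,0,0,0],[-0.31,-0.98,0,0,0],[-0.31,-0.98,0,0,0]],
  ],
)

```text
clock: 47.08
tcp_pos: [0.5077, 0.1047, 0.3543]
orientation: [-3.132, -0.004, -2.998]
force: [0.6, 1.2, -2.0]
grip_width: 0.0298
```

arm_command(
  series=[
    [[-0.31,-0.98,0,0,0],[-0.31,-0.98,0,0,0],[-0.31,-0.98,0,0,0],[-0.31,-0.98,0,0,0],[-0.31,-0.98,0,0,0],[-0.31,-0.98,0,0,0],[-0.31,-0.98,0,0,0]],
  ],
)

```text
clock: 47.67
tcp_pos: [0.602, -0.0895, 0.3558]
orientation: [-3.132, -0.004, -2.998]
force: [-0.0, -0.4, -1.6]
grip_width: 0.0294
```

arm_command(
  series=[
    [[0,0,0,0,0],[0,0,0,0,0],[0,0,0,0,0],[0,0,0,0,0]],
  ],
)

```text
clock: 48.0
tcp_pos: [0.6014, -0.0867, 0.3561]
orientation: [-3.132, -0.004, -2.995]
force: [1.1, 1.2, -1.9]
grip_width: 0.0297
```

```bash
python3 plan.py .6015 -.0880 .167 188.3; python3 hand.py h6
python3 - <<'E'
from h import *
f=load('h6.npz'); g=f['color'].max(2)
for v in (160,166,185): print(v,''.join('#' if x<90 else '.' for x in g[v,100:340:2]))
E
```

```text
q [0.27, 0.28, -0.27, 1.26, 0.08, 1.61, 1.73]
t 48.0 tcp [ 0.6014 -0.0867  0.3561] rpy [-179.48   -0.23 -171.61] f [ 1.1  1.2 -1.9] w 0.0297 | TURN 0.02 SHIFT after turn [ 0.   -0.04  6.3 ]
score 0.737 du,dv px 0 3  (1.34 px/mm; dv>0: headset shifted toward tool -x)
160 ...........##############.................############.................#################................................
166 ...........##############...####..........#############................#################................................
185 .............#############....######......##############.............#####################..............................
```

arm_command(
  series=[
    [[0,0.02,0.5,0,0],[0,0,0.9,0,0],[0,0,0.9,0,0],[0,0,0.9,0,0],[0,0,0.9,0,0],[0,0,0.7,0,0],[0,0,0.5,0,0],[0,0,0,0,0]],
  ],
)

```text
clock: 48.72
tcp_pos: [0.5991, -0.088, 0.1937]
orientation: [-3.133, -0.009, -2.995]
force: [-0.1, 0.1, -3.0]
grip_width: 0.0298
```

arm_command(
  series=[
    [[0,0,0.4,0,0],[0,0,0.3,0,0],[0,0,0.2,0,0],[0,0,0.1,0,0],[0,0,0,0,0],[0,0,0,0,0],[0,0,0,0,0]],
  ],
)

```text
clock: 49.3
tcp_pos: [0.6011, -0.0892, 0.1676]
orientation: [-3.132, -0.003, -2.996]
force: [-2.4, 1.6, 2.8]
grip_width: 0.0299
```

```bash
python3 plan.py .6015 -.0880 .167 188.3
```

```text
q [0.28, 0.34, -0.27, 1.57, 0.11, 1.24, 1.71]
t 49.3 tcp [ 0.6011 -0.0892  0.1676] rpy [-179.44   -0.2  -171.66] f [-2.4  1.6  2.8] w 0.0299 | TURN 0.01 SHIFT after turn [-0.02  0.04  0.02]
```

Contact felt (force 2.8 N up). Release.

arm_command(
  series=[
    [[0,0,0,0,0],[0,0,0,0,0.45],[0,0,0,0,0.5],[0,0,0,0,0.55],[0,0,0,0,0.6],[0,0,0,0,0.6],[0,0,0,0,0.6],[0,0,0,0,0.6]],
  ],
)

```text
clock: 49.97
tcp_pos: [0.6009, -0.0893, 0.167]
orientation: [-3.132, -0.004, -2.996]
force: [0.5, -0.3, -0.0]
grip_width: 0.0519
```

arm_command(
  series=[
    [[0,0,0,0,0.6],[0,0,-0.3,0,0.6],[0,0,-0.5,0,0.6],[0,0,-0.9,0,0.6],[0,0,-0.9,0,0.6],[0,0,-0.9,0,0.6],[0,0,-0.9,0,0.6],[0,0,-0.9,0,0.6]],
  ],
)

```text
clock: 50.63
tcp_pos: [0.6011, -0.0877, 0.3282]
orientation: [-3.132, -0.003, -2.996]
force: [0.7, 0.0, 0.2]
grip_width: 0.0524
```

arm_command(
  series=[
    [[0,0,-0.7,0,0.6],[0,0,0,0,0.6],[0,0,0,0,0.6]],
  ],
)

```text
clock: 50.88
tcp_pos: [0.6018, -0.0874, 0.3487]
orientation: [-3.131, -0.001, -2.996]
force: [0.2, -0.3, -0.0]
grip_width: 0.0521
```

```bash
python3 wr.py w14; python3 plan.py .552 .388 .347 185.5; python3 chk.py t4;  python3 - <<'E'
from h import *
f=load('w14.npz'); g=f['color'].max(2)
for v in range(100,216,6): print(v,''.join('#' if x<90 else '.' for x in g[v,100:340:2]))
E
```

```text
[ 0.6018 -0.0874  0.3487] [-1.7941e+02 -8.0000e-02 -1.7166e+02]
[[-0.145, 0.953, 0.266, 0.529], [0.989, 0.143, 0.029, -0.097], [-0.011, 0.267, -0.964, 0.511], [0.0, 0.0, 0.0, 1.0]]
tcp proj [[404. 366.]]
q [0.27, 0.28, -0.27, 1.28, 0.08, 1.6, 1.73]
t 50.93 tcp [ 0.6013 -0.0874  0.3471] rpy [-179.44   -0.22 -171.66] f [ 0.4  0.8 -0.4] w 0.052 | TURN 0.57 SHIFT after turn [ 0.12 15.93  0.  ]
A 2.0 B 29.7 C 23.8 D 30.3 100 ........................................................................................................................
106 ........................................................................................................................
112 ..............................#####..............###########..............############..................................
118 ....................................#####.........######........###...#########.........................................
124 ..............##############.........####....################...###.################....................................
130 ..............#####################################
[... 1119 characters left out ...]
##########...................###########...................................
190 ............#######################################################....##################...............................
196 ............########################################################..###################...............................
202 .............######################################################...####################..............................
208 ................########..######........###...############.......#..........#######.....................................
214 ..................############.................##########...................#######.....................................
```

arm_command(
  series=[
    [[0,0.5,0,0.55,0.8],[0,1,0,0,0.8],[0,1,0,0,0.8],[0,1,0,0,0.8],[0,1,0,0,0.8],[0,1,0,0,0.8],[0,1,0,0,0.8],[0,1,0,0,0.8]],
  ],
)

```text
clock: 51.65
tcp_pos: [0.578, 0.1375, 0.3435]
orientation: [-3.131, -0.006, -3.044]
force: [0.9, 0.2, -0.5]
grip_width: 0.0696
```

arm_command(
  series=[
    [[0.12,1,0,0,0.8],[0,1,0,0,0.8],[0,1,0,0,0.8],[0,1,0,0,0.8],[0,1,0,0,0.8],[0,1,0,0,0.8],[0,1,0,0,0.8],[0,1,0,0,0.8]],
  ],
)

```text
clock: 52.32
tcp_pos: [0.5512, 0.3758, 0.341]
orientation: [-3.13, -0.005, -3.044]
force: [0.8, -0.3, -1.1]
grip_width: 0.0694
```

arm_command(
  series=[
    [[0,0.4,0,0,0.8],[0,0,0,0,0.8],[0,0,0,0,0.8],[0,0,0,0,0.8]],
  ],
)

```text
clock: 52.65
tcp_pos: [0.5514, 0.3852, 0.3419]
orientation: [-3.13, -0.004, -3.046]
force: [0.4, -1.1, 0.3]
grip_width: 0.0694
```

```bash
python3 wr.py w15; python3 plan.py .552 .388 .133 185.5
python3 - <<'E'
from h import *
f=load('w15.npz'); g=f['color'].max(2)
print([(v,int(u.min()),int(u.max()),len(u)) for v in range(106,206,3) for u in [np.where(g[v,225:305]<90)[0]+225] if len(u)])
E
```

```text
[0.5514 0.3852 0.3419] [-179.36   -0.22 -174.51]
[[-0.096, 0.96, 0.264, 0.479], [0.995, 0.096, 0.014, 0.38], [-0.011, 0.265, -0.964, 0.504], [0.0, 0.0, 0.0, 1.0]]
tcp proj [[404. 366.]]
q [-0.38, 0.47, -0.48, 1.07, 0.22, 1.66, 0.87]
t 52.7 tcp [0.5515 0.385  0.3422] rpy [-179.38   -0.2  -174.54] f [0.6 0.  0.3] w 0.0698 | TURN -0.01 SHIFT after turn [-0.03  0.1   6.97]
[(112, 246, 286, 35), (115, 243, 245, 3), (118, 244, 273, 16), (121, 244, 273, 20), (124, 244, 285, 29), (127, 247, 284, 38), (130, 245, 285, 41), (133, 246, 279, 34), (136, 259, 273, 15), (139, 259, 273, 15), (142, 259, 273, 15), (145, 257, 275, 19), (148, 256, 277, 22), (151, 255, 278, 24), (154, 256, 278, 23), (157, 256, 277, 22), (160, 256, 277, 22), (163, 256, 277, 22), (166, 257, 277, 21), (169, 257, 277, 21), (172, 257, 276, 20), (175, 257, 262, 6), (178, 257, 258, 2), (184, 250, 257, 8), (187, 249, 260, 12), (190, 249, 265, 16), (193, 248, 271, 24), (196, 248, 277, 30), (199, 261, 274, 14), (202, 261, 273, 13), (205, 261, 273, 13)]
```

arm_command(
  series=[
    [[0.09,0.37,0.5,0,0.8],[0,0,0.9,0,0.8],[0,0,0.9,0,0.8],[0,0,0.9,0,0.8],[0,0,0.9,0,0.8],[0,0,0.9,0,0.8],[0,0,0.9,0,0.8],[0,0,0,0,0.8]],
  ],
)

```text
clock: 53.37
tcp_pos: [0.5454, 0.392, 0.1596]
orientation: [-3.127, -0.01, -3.046]
force: [-0.1, -0.5, -1.9]
grip_width: 0.0694
```

arm_command(
  series=[
    [[0,0,0.5,0,0.8],[0,0,0.35,0,0.8],[0,0,0.2,0,0.8],[0,0,0,0,0.8],[0,0,0,0,0],[0,0,0,0,0],[0,0,0,0,0],[0,0,0,0,0]],
  ],
)

```text
clock: 54.03
tcp_pos: [0.5465, 0.3957, 0.1345]
orientation: [-3.132, -0.003, -3.044]
force: [0.0, -0.8, -0.6]
grip_width: 0.0504
```

arm_command(
  series=[
    [[0,0,0,0,0],[0,0,0,0,0],[0,0,0,0,0],[0,0,0,0,0],[0,0,0,0,0],[0,0,0,0,0],[0,0,0,0,0]],
  ],
)

```text
clock: 54.62
tcp_pos: [0.5463, 0.3954, 0.1338]
orientation: [-3.132, -0.004, -3.044]
force: [-0.8, -0.3, 0.5]
grip_width: 0.0297
```

arm_command(
  series=[
    [[0,0,-0.5,0,0],[0,0,-0.9,0,0],[0,0,-1,0,0],[0,0,-1,0,0],[0,0,-1,0,0],[0,0,-1,0,0],[0,0,-1,0,0],[0,0,-0.9,0,0]],
  ],
)

```text
clock: 55.28
tcp_pos: [0.5467, 0.3975, 0.3542]
orientation: [-3.132, -0.004, -3.044]
force: [0.6, 0.5, -2.8]
grip_width: 0.0301
```

arm_command(
  series=[
    [[0,0,0,-0.55,0],[0,0,0,0,0],[0,0,0,0,0]],
  ],
)

```text
clock: 55.53
tcp_pos: [0.5467, 0.3975, 0.3515]
orientation: [-3.131, -0.006, -2.997]
force: [-0.9, -0.0, -3.4]
grip_width: 0.03
```

```bash
python3 hand.py h7; python3 plan.py .5917 -.0092 .347 188.3
```

```text
score 0.745 du,dv px 0 4  (1.34 px/mm; dv>0: headset shifted toward tool -x)
q [-0.4, 0.48, -0.49, 1.03, 0.23, 1.69, 0.89]
t 55.58 tcp [0.5466 0.3973 0.351 ] rpy [-179.37   -0.36 -171.73] f [ 0.3  0.4 -3.7] w 0.0296 | TURN -0.01 SHIFT after turn [  0.47 -13.63   0.13]
```

arm_command(
  series=[
    [[0.04,-0.98,0,0,0],[0.04,-0.98,0,0,0],[0.04,-0.98,0,0,0],[0.04,-0.98,0,0,0],[0.04,-0.98,0,0,0],[0.04,-0.98,0,0,0],[0.04,-0.98,0,0,0]],
  ],
)

```text
clock: 56.17
tcp_pos: [0.568, 0.191, 0.3532]
orientation: [-3.131, -0.006, -2.998]
force: [1.3, 0.2, -2.7]
grip_width: 0.0296
```

arm_command(
  series=[
    [[0.04,-0.98,0,0,0],[0.04,-0.98,0,0,0],[0.04,-0.98,0,0,0],[0.04,-0.98,0,0,0],[0.04,-0.98,0,0,0],[0.04,-0.98,0,0,0],[0.04,-0.93,0,0,0]],
  ],
)

```text
clock: 56.75
tcp_pos: [0.5892, -0.0125, 0.3553]
orientation: [-3.132, -0.006, -2.998]
force: [0.4, 0.2, -2.8]
grip_width: 0.0301
```

arm_command(
  series=[
    [[0,0,0,0,0],[0,0,0,0,0],[0,0,0,0,0],[0,0,0,0,0]],
  ],
)

```text
clock: 57.08
tcp_pos: [0.5895, -0.0092, 0.3561]
orientation: [-3.133, -0.005, -2.995]
force: [-0.4, 1.1, -2.9]
grip_width: 0.0294
```

```bash
python3 plan.py .5895 -.0107 .168 188.3; python3 hand.py h8
python3 - <<'E'
from h import *
f=load('h8.npz'); g=f['color'].max(2)
for v in (142,148,154,160,166,172,178): print(v,''.join('#' if x<90 else '.' for x in g[v,60:340:2]))
E
```

```text
q [0.19, 0.24, -0.33, 1.31, 0.09, 1.61, 1.6]
t 57.08 tcp [ 0.5895 -0.0092  0.3561] rpy [-179.49   -0.29 -171.59] f [-0.4  1.1 -2.9] w 0.0294 | TURN 0.02 SHIFT after turn [ 0.01 -0.05  6.27]
score 0.801 du,dv px 0 4  (1.34 px/mm; dv>0: headset shifted toward tool -x)
142 .....########...............##....########......................########.........#####################################......................
148 ....########.....................########.......................########........######################################......................
154 ..##############...............##############.................#############................#################................................
160 ..###############...............#############.................#############................################................................#
166 ..###############...........#################.................#############................#################................................
172 ...##############...............##############.................############................#################................................
178 ...###############...............#############.................#############.###..##......##################................................
```

arm_command(
  series=[
    [[0,0.01,0.5,0,0],[0,0,0.9,0,0],[0,0,0.9,0,0],[0,0,0.9,0,0],[0,0,0.9,0,0],[0,0,0.7,0,0],[0,0,0.45,0,0],[0,0,0,0,0]],
  ],
)

```text
clock: 57.8
tcp_pos: [0.5874, -0.0109, 0.1958]
orientation: [-3.133, -0.01, -2.995]
force: [-0.5, 0.2, -3.2]
grip_width: 0.0297
```

arm_command(
  series=[
    [[0,0,0.4,0,0],[0,0,0.3,0,0],[0,0,0.2,0,0],[0,0,0.1,0,0],[0,0,0,0,0],[0,0,0,0,0],[0,0,0,0,0]],
  ],
)

```text
clock: 58.38
tcp_pos: [0.5895, -0.0122, 0.1698]
orientation: [-3.132, -0.003, -2.996]
force: [0.2, -0.1, -2.5]
grip_width: 0.0299
```

```bash
python3 plan.py .5895 -.0107 .168 188.3
```

```text
q [0.2, 0.31, -0.32, 1.61, 0.11, 1.24, 1.57]
t 58.38 tcp [ 0.5895 -0.0122  0.1698] rpy [-179.44   -0.19 -171.67] f [ 0.2 -0.1 -2.5] w 0.0299 | TURN 0.01 SHIFT after turn [-0.01  0.05  0.06]
```

arm_command(
  series=[
    [[0,0.03,0.07,0,0],[0,0,0,0,0],[0,0,0,0,0.45],[0,0,0,0,0.5],[0,0,0,0,0.55],[0,0,0,0,0.6],[0,0,0,0,0.6],[0,0,0,0,0.6]],
  ],
)

```text
clock: 59.05
tcp_pos: [0.5891, -0.0112, 0.1672]
orientation: [-3.132, -0.004, -2.996]
force: [0.7, -0.1, -0.3]
grip_width: 0.0512
```

arm_command(
  series=[
    [[0,0,0,0,0.6],[0,0,-0.3,0,0.6],[0,0,-0.5,0,0.6],[0,0,-0.9,0,0.6],[0,0,-0.9,0,0.6],[0,0,-0.9,0,0.6],[0,0,-0.9,0,0.6],[0,0,-0.9,0,0.6]],
  ],
)

```text
clock: 59.72
tcp_pos: [0.5893, -0.0096, 0.3284]
orientation: [-3.132, -0.003, -2.996]
force: [0.5, 0.3, 0.7]
grip_width: 0.0522
```

arm_command(
  series=[
    [[0,0.8,-0.3,0,0.6],[0,0.8,0,0,0.6],[0,0.8,0,0,0.6],[0,0.6,0,0,0.6],[0,0,0,0,0.6],[0,0,0,0,0.6],[0,0,0,0,0.6]],
  ],
)

```text
clock: 60.3
tcp_pos: [0.5766, 0.0787, 0.3347]
orientation: [-3.131, -0.004, -2.997]
force: [0.1, -0.4, -0.4]
grip_width: 0.0523
```

```bash
python3 wr.py w16; python3 plan.py .5636 .1217 .139 188.3
python3 - <<'E'
import cv2,numpy as np
from plant import imaging
a=cv2.imread('pics/w16.png')[100:400,0:800]
f=imaging.grab_frame('scene'); b=cv2.resize(f['color'][110:260,120:320,::-1],(400,300),interpolation=cv2.INTER_CUBIC)
w=np.load('w16.npz')['color'][:,:,::-1][110:235,230:396]; c=cv2.resize(w,(400,300),interpolation=cv2.INTER_CUBIC)
cv2.imwrite('pics/m2.png',np.vstack([a,np.hstack([b,c])]))
E
```

```text
[0.5766 0.0787 0.3347] [-179.42   -0.22 -171.7 ]
[[-0.145, 0.954, 0.263, 0.505], [0.989, 0.142, 0.028, 0.07], [-0.011, 0.265, -0.964, 0.497], [0.0, 0.0, 0.0, 1.0]]
tcp proj [[404. 366.]]
q [0.09, 0.23, -0.38, 1.37, 0.09, 1.56, 1.43]
t 60.35 tcp [0.5767 0.0783 0.3345] rpy [-179.41   -0.23 -171.75] f [-0.1  0.3  0.4] w 0.0522 | TURN -0.01 SHIFT after turn [0.22 1.5  6.52]
```

View pics/m2.png

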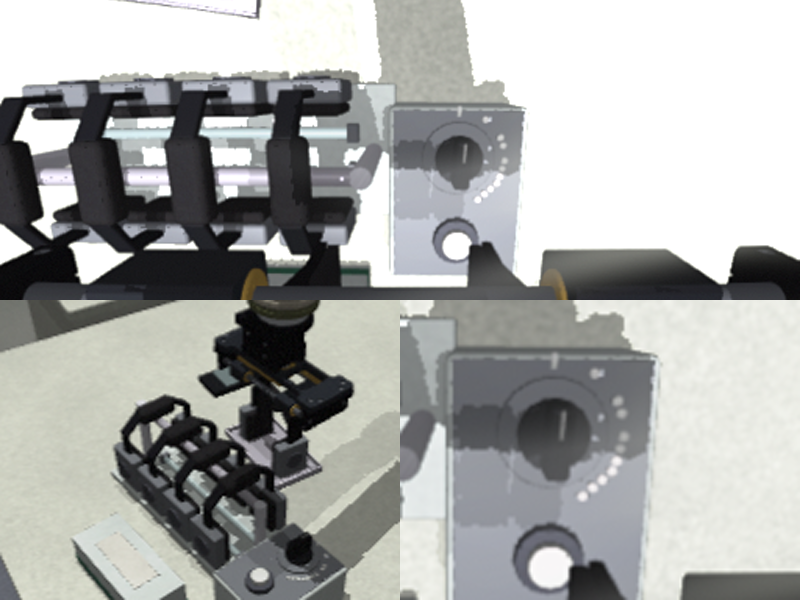

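All four worn headsets hang square and evenly, the clean one is in the tray. Dial ring centre at (556,433) in the lower right crop, pointer (566,412)–(560,440), button (550,567).

Run:
```python
from h import *
f=load('w16.npz')
W=lambda a,z:plane(f,(np.array(a,float)-[400,300]+.5)*[.415,125/300]-.5+[230,110],z)[:,:2].round(4)
c=W([(556,433)],.102)[0]
q=W([(566,412),(560,440)],.144); d=q[0]-q[1]
print('dial ring',c,'btn',W([(550,567)],.122),'ptr',q.tolist(),np.degrees(np.arctan2(d[1],d[0])))
m=W([(556,360),(597,373),(618,408)],.1); print('marks',[np.degrees(np.arctan2(*(p-c)[::-1])).round(1) for p in m],[np.hypot(*(p-c)).round(4) for p in m])
g=f['color']; x=cv2.HoughCircles(cv2.cvtColor(g[100:240,225:345],cv2.COLOR_RGB2GRAY),cv2.HOUGH_GRADIENT,1,8,param1=80,param2=12,minRadius=6,maxRadius=30); print((x[0][:6]+[225,100,0]).round(1).tolist() if x is not None else x)
```

```text
dial ring [0.5646 0.1272] btn [[0.643  0.1355]] ptr [[0.5463, 0.1244], [0.5617, 0.1239]] 178.14040066125443
marks [np.float64(-170.2), np.float64(155.1), np.float64(120.3)] [np.float64(0.0433), np.float64(0.0428), np.float64(0.04)]
[[307.5, 161.5, 29.3], [290.5, 217.5, 14.4], [280.5, 157.5, 29.4], [270.5, 156.5, 28.3], [293.5, 167.5, 16.7], [294.5, 159.5, 28.3]]
```

arm_command(
  series=[
    [[0.16,0.85,0.3,0.4,0.6],[0,0.84,0.7,0,0.6],[0,0,0.9,0,0.6],[0,0,0.9,0,0.6],[0,0,0.9,0,0.6],[0,0,0.7,0,0.6],[0,0,0,0,0.6],[0,0,0,0,0.6]],
  ],
)

```text
clock: 61.07
tcp_pos: [0.5647, 0.1268, 0.2015]
orientation: [-3.132, -0.006, -3.032]
force: [0.0, 0.6, 2.7]
grip_width: 0.0524
```

```bash
python3 plan.py .565 .1255 .122 186.3; python3 lean.py w17
```

```text
q [0.04, 0.28, -0.41, 1.59, 0.12, 1.3, 1.29]
t 61.07 tcp [0.5647 0.1268 0.2015] rpy [-179.42   -0.32 -173.73] f [0.  0.6 2.7] w 0.0524 | TURN -0.01 SHIFT after turn [-0.01 -0.04  2.65]
tcp [0.5647 0.1268 0.2015] w 0.0524
100 - | 108 - | 116 - | 124 - | 132 - | 140 - | 148 - | 156 (np.int64(195), np.int64(243), 49) | 164 (np.int64(196), np.int64(275), 51) | 172 (np.int64(180), np.int64(292), 97) | 180 (np.int64(197), np.int64(295), 99) | 188 (np.int64(198), np.int64(297), 97) | 196 (np.int64(189), np.int64(296), 98) | 204 (np.int64(180), np.int64(316), 118) | 212 (np.int64(208), np.int64(316), 75) |
```

arm_command(
  series=[
    [[0,0,0.6,0,0.6],[0,0,0.7,0,0.6],[0,0,0.6,0,0.6],[0,0,0.4,0,0.6],[0,0,0.3,0,0.6],[0,0,0,0,0.6],[0,0,0,0,0.6],[0,0,0,0,0.6]],
  ],
)

```text
clock: 61.78
tcp_pos: [0.5655, 0.1272, 0.1252]
orientation: [-3.132, -0.002, -3.031]
force: [-0.2, 1.5, 0.0]
grip_width: 0.0524
```

arm_command(
  series=[
    [[0,0,0,0,0],[0,0,0,0,0],[0,0,0,0,0],[0,0,0,0,0],[0,0,0,0,0],[0,0,0,0,0],[0,0,0,0,0],[0,0,0,0,0]],
  ],
  newtons=10,
)

```text
clock: 62.45
tcp_pos: [0.5651, 0.1252, 0.1239]
orientation: [-3.13, -0.004, -3.032]
force: [-0.0, -5.7, 1.4]
grip_width: 0.0138
```

arm_command(
  series=[
    [[0,0,0,0,0],[0,0,0,0,0],[0,0,0,0,0]],
  ],
)

```text
clock: 62.7
tcp_pos: [0.5651, 0.1252, 0.1239]
orientation: [-3.13, -0.004, -3.033]
force: [0.2, -5.1, 1.9]
grip_width: 0.0139
```

arm_command(
  series=[
    [[0,0,0,0.5,0],[0,0,0,1,0],[0,0,0,1,0],[0,0,0,1,0],[0,0,0,1,0],[0,0,0,0.5,0],[0,0,0,0,0]],
  ],
)

```text
clock: 63.28
tcp_pos: [0.5651, 0.1248, 0.1239]
orientation: [-3.129, 0.002, 2.811]
force: [-1.0, -7.0, 1.9]
grip_width: 0.0139
```

```bash
python3 plan.py .565 .1255 .122 85.2
```

```text
q [-0.02, 0.33, -0.34, 1.69, 0.13, 1.15, 0.84]
t 63.28 tcp [0.5651 0.1248 0.1239] rpy [-1.7928e+02  1.0000e-01  1.6105e+02] f [-1.  -7.   1.9] w 0.0139 | TURN 15.17 SHIFT after turn [ 0.02 -0.    0.06]
```

arm_command(
  series=[
    [[-0.02,-0.07,0,0,0],[0,0,0,1,0],[0,0,0,1,0],[0,0,0,1,0],[0,0,0,1,0],[0,0,0,1,0],[0,0,0,1,0],[0,0,0,1,0]],
  ],
)

```text
clock: 63.95
tcp_pos: [0.5648, 0.1243, 0.1239]
orientation: [-3.134, 0.007, 2.201]
force: [0.6, -2.9, 1.0]
grip_width: 0.0142
```

arm_command(
  series=[
    [[0,0,0,1,0],[0,0,0,1,0],[0,0,0,1,0],[0,0,0,1,0],[0,0,0,1,0],[0,0,0,1,0],[0,0,0,1,0],[0,0,0,1,0]],
  ],
)

```text
clock: 64.62
tcp_pos: [0.5642, 0.1242, 0.1238]
orientation: [-3.139, 0.011, 1.502]
force: [-2.0, -2.7, 2.9]
grip_width: 0.0141
```

arm_command(
  series=[
    [[0,0,0,0,0],[0,0,0,0,0],[0,0,0,0,0]],
  ],
)

```text
clock: 64.87
tcp_pos: [0.5643, 0.1242, 0.1238]
orientation: [-3.139, 0.011, 1.51]
force: [-2.5, -4.8, 5.2]
grip_width: 0.0139
```

```bash
python3 plan.py .565 .1255 .122 85.2
```

```text
q [-0.17, 0.31, -0.15, 1.7, 0.06, 1.14, -0.41]
t 64.87 tcp [0.5643 0.1242 0.1238] rpy [-179.84    0.63   86.5 ] f [-2.5 -4.8  5.2] w 0.0139 | TURN 0.26 SHIFT after turn [0.05 0.02 0.06]
```

arm_command(
  series=[
    [[0,0,0,0.28,0],[0,0,0,0,0],[0,0,0,0,0],[0,0,0,0,0.3],[0,0,0,0,0.4],[0,0,0,0,0.5],[0,0,0,0,0.5],[0,0,0,0,0.5]],
  ],
)

```text
clock: 65.53
tcp_pos: [0.5646, 0.1251, 0.1238]
orientation: [-3.14, 0.01, 1.483]
force: [0.5, 0.7, 0.1]
grip_width: 0.0385
```

arm_command(
  series=[
    [[0,0,0,0,0.5],[0,0,-0.4,0,0.5],[0,0,-0.7,0,0.5],[0,0,-0.9,0,0.5],[0,0,-0.9,0,0.5],[0,0,-0.9,0,0.5],[0,0,-0.9,0,0],[0,0,-0.8,0,0]],
  ],
)

```text
clock: 66.2
tcp_pos: [0.565, 0.1265, 0.2918]
orientation: [-3.141, 0.01, 1.483]
force: [0.9, 0.8, -0.5]
grip_width: 0.0365
```

arm_command(
  series=[
    [[0,0,0,0,0],[0,0,0,0,0],[0,0,0,0,0]],
  ],
)

```text
clock: 66.45
tcp_pos: [0.5648, 0.1264, 0.2887]
orientation: [-3.14, 0.01, 1.483]
force: [0.1, 0.3, -0.2]
grip_width: 0.0181
```

```bash
python3 plan.py .643 .1352 .135 85.2; python3 wr.py w18
python3 - <<'E'
from h import *
f=load('w18.npz'); p=proj(f,[[.565,.125,.144],[.565,.125,.1],[.643,.1355,.122]]);print(p.round(1).tolist())
u,v=p[0].astype(int); s=f['color'][max(0,v-45):v+45,u-60:u+60,::-1]
cv2.imwrite('pics/dial2.png',cv2.resize(s,None,fx=5,fy=5,interpolation=cv2.INTER_CUBIC)); print(u-60,max(0,v-45))
E
```

```text
q [-0.18, 0.21, -0.15, 1.47, 0.04, 1.46, -0.42]
t 66.45 tcp [0.5648 0.1264 0.2887] rpy [-179.89    0.6    84.95] f [ 0.1  0.3 -0.2] w 0.0181 | TURN -0.05 SHIFT after turn [0.51 2.57 5.12]
[0.5648 0.1264 0.2887] [-179.89    0.6    84.95]
[[0.996, -0.084, -0.025, 0.572], [-0.088, -0.957, -0.277, 0.201], [-0.001, 0.278, -0.961, 0.45], [0.0, 0.0, 0.0, 1.0]]
tcp proj [[403. 365.]]
[[258.5, 181.5], [258.5, 173.3], [321.9, 163.3]]
198 136
```

View pics/dial2.png

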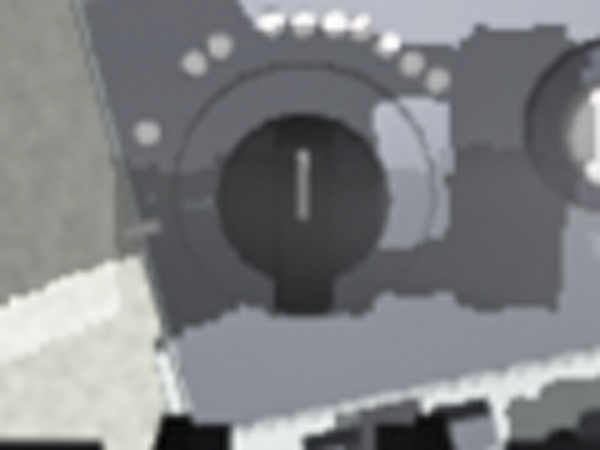

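Run:
```python
from h import *
f=load('w18.npz'); g=f['color'].min(2)
v,u=np.where(g>150); P=plane(f,np.c_[u,v],.144)[:,:2]-[.565,.125]; r=np.hypot(*P.T); q=P[r<.023]
print(len(q),q.mean(0) if len(q) else '')
if len(q)>3:
    w,V=np.linalg.eigh(np.cov(q.T)); d=V[:,1]; d*=np.sign(d@q.mean(0)); print('ptr dir',np.degrees(np.arctan2(d[1],d[0])),'mean dir',np.degrees(np.arctan2(*q.mean(0)[::-1])),'want ~85')
```

```text
0
```

Pointer aims at the middle of the three dots. Now the button, with fingers shut.

arm_command(
  series=[
    [[0.14,0.64,0,0,0],[0.14,0.64,0,0,0],[0.14,0.64,0,0,0],[0.14,0.65,0,0,0],[0,0,0,0,0],[0,0,0.8,0,0],[0,0,0.8,0,0],[0,0,0.8,0,0]],
  ],
)

```text
clock: 67.17
tcp_pos: [0.6424, 0.1356, 0.2148]
orientation: [-3.139, 0.011, 1.483]
force: [0.3, -0.0, -1.0]
grip_width: 0.0008
```

arm_command(
  series=[
    [[0,0,0.8,0,0],[0,0,0.7,0,0],[0,0,0.5,0,0],[0,0,0.3,0,0],[0,0,0,0,0],[0,0,0,0,0],[0,0,0,0,0]],
  ],
)

```text
clock: 67.75
tcp_pos: [0.6434, 0.1351, 0.1487]
orientation: [-3.141, 0.01, 1.482]
force: [-0.5, -0.5, 0.1]
grip_width: 0.0006
```

```bash
python3 plan.py .643 .1353 .113 85.2
```

```text
q [-0.18, 0.45, -0.14, 1.45, 0.07, 1.24, -0.41]
t 67.75 tcp [0.6434 0.1351 0.1487] rpy [-179.98    0.56   84.94] f [-0.5 -0.5  0.1] w 0.0006 | TURN -0.05 SHIFT after turn [ 0.01 -0.01  1.19]
```

arm_command(
  series=[
    [[0,0,0.5,0,0],[0,0,0.3,0,0],[0,0,0.15,0,0],[0,0,0.1,0,0],[0,0,0.1,0,0],[0,0,0,0,0],[0,0,0,0,0],[0,0,0,0,0]],
  ],
)

```text
clock: 68.42
tcp_pos: [0.643, 0.1347, 0.1163]
orientation: [-3.141, 0.01, 1.482]
force: [-10.0, -3.0, 19.9]
grip_width: 0.0008
```

20 N reaction at 5.7 mm travel: fully down. Release and retreat.

arm_command(
  series=[
    [[0,0,0,0,0],[0,0,-0.3,0,0],[0,0,-0.6,0,0],[0,0,-0.9,0,0],[0,0,-1,0,0],[0,0,-1,0,0],[0,0,-1,0,0],[0,0,-1,0,0]],
  ],
)

```text
clock: 69.08
tcp_pos: [0.6431, 0.1363, 0.289]
orientation: [-3.14, 0.01, 1.482]
force: [0.8, -0.3, 0.6]
grip_width: 0.0005
```

arm_command(
  series=[
    [[0,0,-0.5,0,0],[0.9,0,0,0,0],[0.9,0,0,0,0],[0.9,0,0,0,0],[0.9,0,0,0,0],[0,0,0,0,0],[0,0,0,0,0],[0,0,0,0,0]],
  ],
)

```text
clock: 69.75
tcp_pos: [0.653, 0.2434, 0.301]
orientation: [-3.14, 0.011, 1.482]
force: [0.1, -0.3, 0.3]
grip_width: 0.0002
```

Run:
```python
from h import *
from plant import imaging,state
print(state()['tcp_pos'],state()['force'])
# compare scene view regions with earlier (scene2 bystanders), and crown tops of hung headsets from the top view
f=imaging.grab_frame('top'); np.savez('topF.npz',**f); a=load('top0.npz')['color'].astype(int); d=abs(a-f['color'].astype(int))
for n,P in [('bottle',(.70,.29,.08)),('carton',(.76,-.09,.03)),('terminal',(.365,-.43,.01))]:
    u,v=proj(f,[P])[0].astype(int); print(n,(u,v),d[v-12:v+12,u-12:u+12].mean().round(1))
g=f['color'].max(2)
S=np.array([.609,-.1275]);k=np.radians(8.3);X=np.array([np.cos(k),np.sin(k)]);Y=np.array([-X[1],X[0]])
# darkness profile along the bar at pad-top height and at cup-top height
for z,x in((.184,0),(.109,-.06),(.109,.06)):
    s=np.arange(-.17,.18,.004); p=proj(f,[np.r_[S+x*X+t*Y,z] for t in s]); val=cv2.remap(g,p[:,0].astype(np.float32)[None],p[:,1].astype(np.float32)[None],1)[0]
    print(z,x,''.join('#' if q<55 else '.' for q in val))
for t in (-.119,-.039,.039,.118): 
    u,v=proj(f,[np.r_[S+t*Y,.184]])[0].round(1); print(t,u,v)
```

```text
[0.65301237 0.24343332 0.3009931 ] [ 0.12525668 -0.30812143  0.30843627]
bottle (np.int64(182), np.int64(152)) 21.4
carton (np.int64(278), np.int64(137)) 1.5
terminal (np.int64(365), np.int64(232)) 1.8
0.184 0 ...........#######............########............#######............#######............
0.109 -0.06 .........########.....#......#######.....#.......#######.............#######............
0.109 0.06 .........#######......##.....#######......#.......######..............######............
-0.119 322.9 161.9
-0.039 301.7 165.5
0.039 281.0 169.1
0.118 259.9 172.7
```

Run:
```python
from h import *
from plant import imaging,close_job
f=imaging.grab_frame('scene'); a=load('scene0.npz')['color'].astype(int); d=abs(a-f['color'].astype(int))
print('bottle',d[295:335,240:265].mean(),'carton',d[225:270,160:208].mean())
b=load('scene2.npz')['color'].astype(int); print('tray headset',abs(b-f['color'])[150:205,236:282].mean())
if d[295:335,240:265].mean()<5: print(close_job())
```

```text
bottle 11.946 carton 14.400925925925925
tray headset 68.68050065876153
```

arm_command(
  series=[
    [[0.9,-0.9,0,0,0],[0.9,-0.9,0,0,0],[0.9,-0.9,0,0,0],[0.9,-0.9,0,0,0],[0.9,-0.9,0,0,0],[0.9,-0.9,0,0,0],[0.9,-0.9,0,0,0],[0,0,0,0,0]],
  ],
)

```text
clock: 70.52
tcp_pos: [0.4744, 0.4554, 0.2997]
orientation: [-3.137, 0.007, 1.492]
force: [-1.0, 0.1, 0.3]
grip_width: 0.0002
```

arm_command(
  series=[
    [[0.9,-0.4,0,0,0],[0.9,-0.4,0,0,0],[0.9,-0.4,0,0,0],[0.9,-0.4,0,0,0],[0,0,0,0,0],[0,0,0,0,0],[0,0,0,0,0]],
  ],
)

```text
clock: 71.1
tcp_pos: [0.4442, 0.5597, 0.2983]
orientation: [-3.141, 0.011, 1.481]
force: [-0.5, -1.2, -0.0]
grip_width: 0.0005
```

Run:
```python
from h import *
from plant import imaging,state
s=state(); print(s['tcp_pos'],s['force'],s['qvel'].round(3))
f=imaging.grab_frame('scene'); a=load('scene0.npz')['color'].astype(int); d=abs(a-f['color'].astype(int))
b=load('scene1.npz')['color'].astype(int)
t=imaging.grab_frame('top'); dt=abs(load('top0.npz')['color'].astype(int)-t['color']); d4=abs(load('t4.npz')['color'].astype(int)-t['color'])
for n,(u,v) in dict(bottle=(181,144),carton=(265,131),term=(373,240)).items(): print(n,dt[v-9:v+9,u-9:u+9].mean().round(1))
print('bottle scene',d[295:335,240:265].mean(),'tray headset top',d4[210:242,283:333].mean(), 'scene1',abs(b-f['color'])[150:205,232:282].mean())
```

```text
[0.44418968 0.55967932 0.29834486] [-0.45144891 -1.16305871 -0.01775121] [ 0.017 -0.012  0.008  0.004  0.     0.    -0.002]
bottle 1.8
carton 1.5
term 2.0
bottle scene 1.024 tray headset top 16.365625 scene1 32.954787878787876
```

Run:
```python
from h import *
from plant import imaging
for n in ('t1','now'):
    f=imaging.grab_frame('top') if n=='now' else load(n+'.npz'); g=f['color'].max(2)
    for dx in (-.03,-.015,0,.015,.03,.045):
        p=proj(f,[[.403+dx,-.2015+t,.1] for t in np.arange(-.12,.121,.005)]).astype(np.float32)
        print(n,dx,''.join('#' if q<60 else '.' for q in cv2.remap(g,p[:,0][None],p[:,1][None],1)[0]))
# dial pointer & hung pads row
S=np.array([.609,-.1275]);k=np.radians(8.3);Y=np.array([-np.sin(k),np.cos(k)])
p=proj(f,[np.r_[S+t*Y,.184] for t in np.arange(-.17,.18,.004)]).astype(np.float32)
print(''.join('#' if q<55 else '.' for q in cv2.remap(g,p[:,0][None],p[:,1][None],1)[0]))
```

```text
t1 -0.03 .............................#.....####..#.......
t1 -0.015 ............................#.....####...#.......
t1 0 ...........................############..#.......
t1 0.015 ..........................###########....#.......
t1 0.03 .........................#.........##............
t1 0.045 .........................#.......................
now -0.03 ..............####..................#....#.......
now -0.015 ..............#####...............###....#.......
now 0 ...........############################..#.......
now 0.015 ..............######.#########.....##....#.......
now 0.03 .................................................
now 0.045 .................................................
...........#######............########............#######............#######............
```

```bash
python3 -c "
from plant import close_job,state
print(close_job(), state()['clock'])"
```

```text
the job is handed in; nothing more can be done
the job is handed in; nothing more can be done
```

I finished the whole job and handed it in at about 71 s of the 210 s allowed.

1. **Clean headset:** it went into the steel tray before any worn one was hung.
2. **Worn headsets:** all four hang over the bar at about 80 mm spacing.
3. **Dial:** I turned it to the three dots.
4. **Start button:** I pressed it to the bottom (20 N, about 5.7 mm of travel) and released it.

**Last checks:**
- The last top-view check showed four evenly spaced pads on the bar and the clean headset upright in the tray.
- The wrist picture taken after turning showed the dial pointer on the middle of the three dots.
- The bottle, carton and terminal looked unchanged from the first pictures. The arm was clear of everything.

**What did not go smoothly:**
- The first close on the clean headset was too short, and I lifted off empty; the headset did not appear to move.
- On the way to the first worn headset the arm ran into joint limits and tilted about 5°. I corrected this to about 0.6°.
- The first worn headset was found leaning and about 26 mm out of place after I released it. It may have been the announced knock, but I could not confirm that. I gripped it again and hung it straight.
- Two checks, of the bottle and of the tray headset, first gave poor readings because the arm blocked the view. Both were fine once it was out of the way.
- I did not measure the button coming back up; I only saw the force drop to zero as I lifted off.

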